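Load the measuring rail with bushes

ROBOT

A 6-joint arm with a two-finger parallel gripper is mounted at the origin on a cart in front of the work surface, level with it; the furniture and walls round the work are solid. World frame = base frame: x ahead of the robot, y to its left, z up, the work surface at z = 0. Lengths are in m, angles in rad, forces in N, time in s.
With the tool pointing down it reaches from about 0.225 to 0.875 m from the base axis. Payload 3.4 kg.
Tool frame: the origin (TCP) lies where the fingers leave the gripper's body, on its centre line; the fingertips stand 73 mm ahead of it and the grasp point (between the pads) lies 54 mm ahead of it; x points along the fingers, y is the direction in which the jaws open and shut, and the axes are right-handed (so a half turn about x gives the same grasp; the last joint's range is limited). The gripper opens to 85 mm and grips with 20 to 120 N. Pads are 22 mm wide; open, the fingers measure 114 mm over their backs; the gripper's body (76 mm by 85 mm) begins 54 mm behind the grasp point. The pads swing forward as they close: fully open they stand 13 mm farther back than shut.
Start: joints at [1.112, 0.276, 1.505, -0, 1.361, -0.121], TCP at [0.191, 0.543, 0.304] pointing down, gripper open.
Joint ranges: [-2.89, 2.89], [-0.75, 2.08], [0.22, 2.7], [-1.18, 4.32], [0.11, 2.71], [-2.7, 2.7]. Speed limits (rad/s): [2.57, 2.57, 3.14, 3.14, 3.14, 3.14].

INTERFACE

Orientations are given as a unit quaternion [w, x, y, z].
In Python, from rig import manip gives the robot as it stands.
- The arm moves only by the tool play_rows, never from a script. Its argument "steps" is a list of rows, each a list of 5 numbers: the closure, from 0 (fully open) to 1 (shut), then the shift along the tool's x, y, z as a fraction of full scale, then the turn about the tool's x as a fraction of full scale. In form: [[grip, tx, ty, tz, twist], ...]. A call has 1 to 20 rows; each row shifts and turns the commanded pose from where the row before left it, along the tool's axes as they then stand; what a row does not reach is not made up. Full scale, the value 1, is 0.03 m for a shift and 6 degrees for a turn. A row lasts 1/10 s, in which the tool goes at most 50 mm and 8.59 degrees, less where a joint would pass 70% of its speed; a pose out of reach is approached as far as the arm can. A call with a number of a shift or a turn outside -1 to 1 is refused whole. A call with a gripper value outside its range is refused whole. The fingers move at their own pace and stop on an object; "newtons" is the grip in N (left out, the last holds). Time passes only in rows, so rows that do not move let the fingers close. It gives the time, the measured TCP pose, the force and the opening at its end, in the units of the state.
- manip.get_state(): the state, without advancing time (a new reading comes with each control period).
- manip.get_image(name): name is "side" or "top"; returns (picture, depth): 420x560x3 uint8, red, green, blue; 420x560 float32, m along the optical axis (not along the pixel's ray), 0 where there is no reading.
- manip.camera_model(name): a dict with "mtx" (3x3 intrinsics, pixels), "k1" (the pictures are not rectified: a ray, as slopes to the right and down, at radius r is drawn at 1 + k1 r^2 times it, then the intrinsics apply), "R" (3x3) and "t" (3): a world point X has camera coordinates R X + t. Camera axes: x right, y down, z forward; pixel columns grow to the right and rows downward; lengths in m; the calibration is good to about 2 mm. A picture is of the moment at which its call begins. camera_model takes no time and is no camera call.
- manip.sign_off(): hands the job in, once; it reports no verdict.
Trained networks look in the newest picture that a camera, given by its name, has taken for a name from the list of things; names that differ only in an ending like _2 or _b are one class to them, and where a whole thing is asked for, a point or a joint stands for the part that bears it (a point fixed in the world has none). Each returns a list of dicts, best first, with "conf" (0 to 1); they miss things now and then, are a little off and sometimes report something else, mostly with a low value. They report only what shows in the picture. A call takes as long as a camera call. They do not tell look-alikes from the thing itself.
- manip.regions_of(camera, query): "mask" (420x560 bool, what is visible of it).
- manip.mark_of(camera, query): "location" ([x, y, z] in m, in the coordinates of the camera as it stood for that picture, good to about 4 mm: a listed point, or the origin of a listed thing).
The state is a dict: "clock": time; "qpos": joint angles; "qd": joint speeds; "effort": joint torques, N m; "position": TCP position; "ee_rot": TCP orientation; "contact_force": force on the tool from outside, world axes, zero at the start; "moment": the same for the moment, N m; "width": finger opening in m.
Only numpy, scipy, OpenCV 4.12 (cv2) and the standard library are available. Lean on these libraries where they do the work, as an engineer would, in place of code of your own. Each camera call takes 0.05 s, during which the arm holds its last target.

TASK

Get the batch ready for the measuring machine: slide every grey carrier over the open nose of the T-rail until it clicks into a detent station of its own, and once all are held there push a brass bush fully home on each carrier's spigot. Bushes left over may stay behind; do not disturb the ring gauge, the turned flange or the parts tray.

Things in the scene. Friction and masses are not known exactly. Their poses are not given: they have to be found in the camera images.
- t_rail: Fixed aluminium T-rail on the worktop, 250 mm long. Origin: on its centre line, worktop level; +x runs along it the way carriers are slid on, from the open nose (tip x = -115 mm) to the end stop (54 wide, 44 high, face x = +106); z up. T head 32 wide, from 14 to 28 mm above the worktop; stem 14 wide. Carriers go on only over the nose, one behind the other.
- rail_nose (a point): Tip of the rail's open nose, on the centre line at worktop level; axes as the rail's. The nose is rounded in plan (16 mm radius) and guides in a carrier up to 8 mm off to the side.
- station_0 (a point): Detent station by the end stop. Point where the centre of a clicked-in carrier lies, on the rail's centre line 46 mm above the worktop; stations are 67 mm apart. Two spring balls stick 4 mm out of the head's sides here; 5 to 15 N push a carrier past them, and near the station they pull it true and hold it. Axes as the rail's.
- station_1 (a point): Detent station in the middle. Point where the centre of a clicked-in carrier lies, on the rail's centre line 46 mm above the worktop; stations are 67 mm apart. Two spring balls stick 4 mm out of the head's sides here; 5 to 15 N push a carrier past them, and near the station they pull it true and hold it. Axes as the rail's.
- station_2 (a point): Detent station nearest the nose. Point where the centre of a clicked-in carrier lies, on the rail's centre line 46 mm above the worktop; stations are 67 mm apart. Two spring balls stick 4 mm out of the head's sides here; 5 to 15 N push a carrier past them, and near the station they pull it true and hold it. Axes as the rail's.
- carrier_0_mid (a point): Centre (46 mm above its underside) of a loose grey carrier, 0.35 kg, upright on the worktop: block 64 long (x) x 62 wide (y) x 42 mm high, channel right through along x for the T head (2 mm side play, 2.5 mm in height; underside runs on the worktop; block slippery), on top in the middle an upright square spigot, 15.6 mm across flats (parallel to x, y), 52 high, tapered tip. Ends alike. 2 or 3 are present, others None.
- carrier_0_home (a point): Point on this carrier's spigot axis, 67 mm above the carrier's underside, where the centre of a bush lies that is pushed fully home on the deck. Axes as the carrier's; None if the carrier is absent.
- carrier_1_mid (a point): Centre (46 mm above its underside) of a loose grey carrier, 0.35 kg, upright on the worktop: block 64 long (x) x 62 wide (y) x 42 mm high, channel right through along x for the T head (2 mm side play, 2.5 mm in height; underside runs on the worktop; block slippery), on top in the middle an upright square spigot, 15.6 mm across flats (parallel to x, y), 52 high, tapered tip. Ends alike. 2 or 3 are present, others None.
- carrier_1_home (a point): Point on this carrier's spigot axis, 67 mm above the carrier's underside, where the centre of a bush lies that is pushed fully home on the deck. Axes as the carrier's; None if the carrier is absent.
- carrier_2_mid (a point): Centre (46 mm above its underside) of a loose grey carrier, 0.35 kg, upright on the worktop: block 64 long (x) x 62 wide (y) x 42 mm high, channel right through along x for the T head (2 mm side play, 2.5 mm in height; underside runs on the worktop; block slippery), on top in the middle an upright square spigot, 15.6 mm across flats (parallel to x, y), 52 high, tapered tip. Ends alike. 2 or 3 are present, others None.
- carrier_2_home (a point): Point on this carrier's spigot axis, 67 mm above the carrier's underside, where the centre of a bush lies that is pushed fully home on the deck. Axes as the carrier's; None if the carrier is absent.
- bush_0_mid (a point): Centre (25 mm above its underside) of a loose brass flanged bush, 0.2 kg, standing on its flange: 50 mm high, bore 26 right through (2 mm play round the spigot's corners), body 44 across, flange at the bottom 63 across and 8 high. z is its axis, from flange to plain end. All bushes are alike; it goes on the spigot either way up.
- bush_1_mid (a point): Centre (25 mm above its underside) of a loose brass flanged bush, 0.2 kg, standing on its flange: 50 mm high, bore 26 right through (2 mm play round the spigot's corners), body 44 across, flange at the bottom 63 across and 8 high. z is its axis, from flange to plain end. All bushes are alike; it goes on the spigot either way up.
- bush_2_mid (a point): Centre (25 mm above its underside) of a loose brass flanged bush, 0.2 kg, standing on its flange: 50 mm high, bore 26 right through (2 mm play round the spigot's corners), body 44 across, flange at the bottom 63 across and 8 high. z is its axis, from flange to plain end. All bushes are alike; it goes on the spigot either way up.
- ring_gauge_mid (a point): Bystander: centre of a loose steel ring gauge, 52 mm across and 18 mm high, lying flat. Leave alone.
- flange_mid (a point): Bystander: centre of a loose turned steel flange, 57 mm across and 24 mm high. Leave alone.
- tray_mid (a point): Bystander: centre of a loose blue parts tray, 80x107x22 mm. Leave alone.
Mind the look-alikes: they are no part of the job. What is shaped like the part that bears carrier_0_mid but green or pink is not meant.

How it is judged:
By the outcome, as a careful person would: the job done as asked, in the order asked, and still so for the second after the job is handed in, with the robot touching nothing.
Of carrier_0, carrier_1, carrier_2 only 2 to 3 are there at a start; the rules pass over those that are not, and their reading is None.
At some moment in a run one of bush_0, bush_1, bush_2 may be knocked a few centimetres aside while the robot is not near it.
It also fails if it takes over 210 s, if anything falls off the work surface, if the arm or the gripper's body presses on something with over 40 N, if the wrist force passes 120 N, or if a joint passes its speed limit or range.

## Working session

There is one attempt and no reset: what is moved stays moved. The work goes in short steps, Python scripts to look and compute and a tool call to move; the robot and the scene stay as the last step left them, time stands still between calls to the robot, and variables do not carry over. Pictures are saved under pics/ and viewed, and the job is handed in when it is done.

Besides the shell and the picture viewer there is one more tool, called after "Call:" in YAML: its name, and indented under it one key for each argument. play_rows: Moves the arm, as the interface text tells. Its arguments: {"type":"object","properties":{"steps":{"type":"array","items":{"type":"array","items":{"type":"number"}}},"newtons":{"type":"number"}},"required":["steps"]}

```bash
ls; mkdir -p pics; cat > h.py <<'E'
import numpy as np, cv2
from rig import manip
def snap(n,f):
    im,d=manip.get_image(n); cv2.imwrite('pics/'+f,im[:,:,::-1]); return im,d
def toworld(n,p):
    c=manip.camera_model(n); return np.array(c['R']).T@(np.array(p)-np.array(c['t']))
def pix2w(n,u,v,d=None,z=None):
    c=manip.camera_model(n);K=np.array(c['mtx'])
    xd=(u-K[0,2])/K[0,0];yd=(v-K[1,2])/K[1,1]
    x,y=xd,yd
    for _ in range(10):
        s=1+c['k1']*(x*x+y*y);x,y=xd/s,yd/s
    R=np.array(c['R']);t=np.array(c['t'])
    if d is not None: return R.T@(np.array([x*d,y*d,d])-t)
    o=-R.T@t; r=R.T@np.array([x,y,1.]); return o+r*(z-o[2])/r[2]
E
python3 - <<'E'
from h import *
np.set_printoptions(precision=4,suppress=True)
print(manip.get_state())
for n in ('top','side'):
    snap(n,n+'0.png'); c=manip.camera_model(n); print(n,c,-np.array(c['R']).T@np.array(c['t']))
    for q in ['rail_nose','station_0','station_1','station_2','carrier_0_mid','bush_0_mid','ring_gauge_mid','flange_mid','tray_mid']:
        for r in manip.mark_of(n,q): print(n,q,round(r['conf'],2),toworld(n,r['location']))
print(manip.get_state()['clock'])
E
```

```text
pics
{'clock': 0.0, 'qpos': array([ 1.112 ,  0.2766,  1.5061,  0.    ,  1.3607, -0.121 ]), 'qd': array([ 0.0002, -0.0004,  0.0008, -0.0004, -0.0014, -0.0003]), 'effort': array([ -0.0001, -41.6774, -24.5811,  -0.0004,   0.0109,  -0.    ]), 'position': array([0.1904, 0.5422, 0.303 ]), 'ee_rot': array([ 0.6969,  0.1183,  0.6972, -0.1195]), 'contact_force': array([ 0.658 ,  0.3293, -0.6382]), 'moment': array([ 0.0052,  0.0348, -0.0417]), 'width': 0.08534141684092045}
top {'mtx': array([[447.7487,   0.    , 273.4978],
       [  0.    , 447.7487, 205.135 ],
       [  0.    ,   0.    ,   1.    ]]), 'k1': -0.11575575473735127, 'R': array([[-0.0114, -0.9998, -0.0154],
       [-0.991 ,  0.0134, -0.1329],
       [ 0.1331,  0.0138, -0.991 ]]), 't': array([0.0739, 0.5306, 1.376 ])} [0.3435 0.0478 1.4353]
top rail_nose 0.96 [ 0.6012 -0.1527 -0.0007]
top station_0 0.83 [0.598  0.0398 0.0465]
top station_0 0.61 [ 0.6017 -0.0944  0.0415]
top station_0 0.58 [ 0.5999 -0.0328  0.0441]
top station_1 0.83 [0.598  0.0398 0.0465]
top station_1 0.61 [ 0.6017 -0.0944  0.0415]
top station_1 0.58 [ 0.5999 -0.03
[... 1247 characters left out ...]
0.0448]
side station_1 0.61 [ 0.6009 -0.0361  0.0463]
side station_2 0.93 [ 0.5985 -0.1033  0.0433]
side station_2 0.9 [0.599  0.032  0.0448]
side station_2 0.61 [ 0.6009 -0.0361  0.0463]
side carrier_0_mid 0.9 [0.4265 0.2439 0.046 ]
side carrier_0_mid 0.84 [0.3634 0.0652 0.0407]
side carrier_0_mid 0.73 [0.5415 0.4605 0.05  ]
side carrier_0_mid 0.68 [0.4093 0.3633 0.0439]
side carrier_0_mid 0.67 [0.3671 0.491  0.0391]
side bush_0_mid 0.8 [ 0.439  -0.2821  0.0259]
side ring_gauge_mid 0.65 [0.6313 0.2746 0.009 ]
side flange_mid 0.61 [ 0.6    -0.1533  0.0028]
side flange_mid 0.46 [0.6926 0.2733 0.0112]
side tray_mid 0.97 [ 0.5833 -0.3935  0.0116]
side tray_mid 0.53 [ 0.5989 -0.0996  0.0423]
1.0
```

View pics/top0.png

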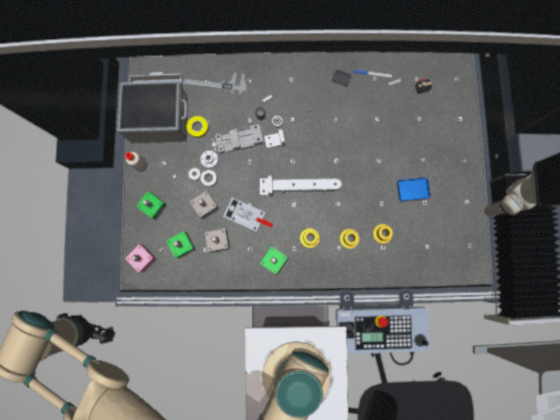

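View pics/side0.png

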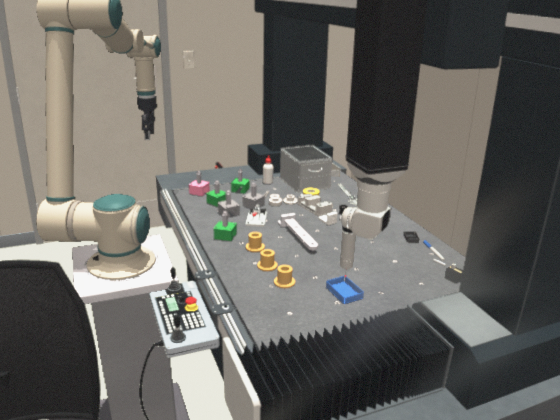

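The top view shows two grey carriers at about (204,204) and (216,240). The green and pink ones are look-alikes. Three bushes are at (310,238), (350,239) and (383,233), and the rail nose is at (341,184), pointing right. Next I'll measure precisely.

```bash
python3 - <<'E'
from h import *
np.set_printoptions(precision=4,suppress=True)
im,d=manip.get_image('top')
cv2.imwrite('pics/c1.png',cv2.resize(im[130:280,110:400,::-1],None,fx=2.7,fy=2.7,interpolation=cv2.INTER_CUBIC))
np.save('top.npy',im);np.save('topd.npy',d)
for q in ['carrier_0_mid','bush_0_mid','t_rail']:
    for r in manip.regions_of('top',q):
        m=r['mask'];ys,xs=np.nonzero(m); 
        P=np.array([pix2w('top',x,y,d[y,x]) for x,y in zip(xs,ys)])
        print(q,round(r['conf'],2),m.sum(),xs.mean(),ys.mean(),im[m].mean(0),P.mean(0),P[:,2].max())
        zt={'c':.042,'b':.05,'t':.028}[q[0]]
        S=P[abs(P[:,2]-zt)<.006]
        if len(S)>5:
            (c,s,a)=cv2.minAreaRect(S[:,:2].astype(np.float32)*1000); print('   toprect',c,s,a,len(S),S[:,:2].mean(0))
        H=P[P[:,2]>.07]
        if len(H): print('   spig',len(H),H.mean(0))
E
```

```text
carrier_0_mid 0.9 437 216.76659038901602 240.10755148741418 [161.9153 155.5927 151.5561] [0.4222 0.2441 0.0524] 1.4353320693792824
   toprect (423.57635498046875, 248.31472778320312) (62.48583221435547, 64.05680847167969) 9.66347885131836 344 [0.4238 0.2474]
   spig 33 [0.4153 0.2289 0.2109]
carrier_0_mid 0.85 488 139.625 258.42418032786884 [186.0225 143.5635 164.6803] [0.3672 0.488  0.048 ] 1.4353320693792824
   toprect (368.513916015625, 493.551025390625) (64.09635162353516, 66.0761489868164) 45.19186019897461 351 [0.3686 0.4928]
   spig 42 [0.3671 0.4694 0.1497]
carrier_0_mid 0.68 376 272.88031914893617 259.6968085106383 [ 93.6755 205.5319 113.1037] [0.3601 0.0706 0.059 ] 1.4353320693792824
   toprect (359.1995849609375, 70.35252380371094) (59.29682922363281, 63.34446334838867) 55.633155822753906 322 [0.3606 0.0707]
   spig 31 [0.3564 0.0668 0.2626]
carrier_0_mid 0.64 410 180.02926829268293 244.1780487804878 [ 76.1317 180.3537  94.5244] [0.4106 0.3585 0.0547] 1.4353320693792824
   toprect (412.30755615234375, 363.6895751953125) (60.646331787109375, 60.98814392089844) 29.3032035827
[... 751 characters left out ...]
rect (599.2059326171875, 78.9075927734375) (9.580275535583496, 48.76866912841797) 89.45179748535156 19 [0.5985 0.0795]
   spig 4 [0.3435 0.0478 1.4353]
t_rail 0.88 944 296.44279661016947 184.9459745762712 [206.7564 208.804  214.6059] [ 0.5961 -0.0065  0.0308] 1.4353320693792824
   toprect (599.2333374023438, -30.412330627441406) (42.20751953125, 232.44252014160156) 3.3472471237182617 651 [ 0.5979 -0.0336]
   spig 4 [0.3435 0.0478 1.4353]
t_rail 0.42 328 381.9329268292683 233.41158536585365 [179.7439 159.9665  70.1585] [ 0.4382 -0.2751  0.0221] 0.05432604988850931
   toprect (440.0099792480469, -273.3682556152344) (34.864078521728516, 33.72462463378906) 55.222965240478516 18 [ 0.4392 -0.2732]
```

View pics/c1.png

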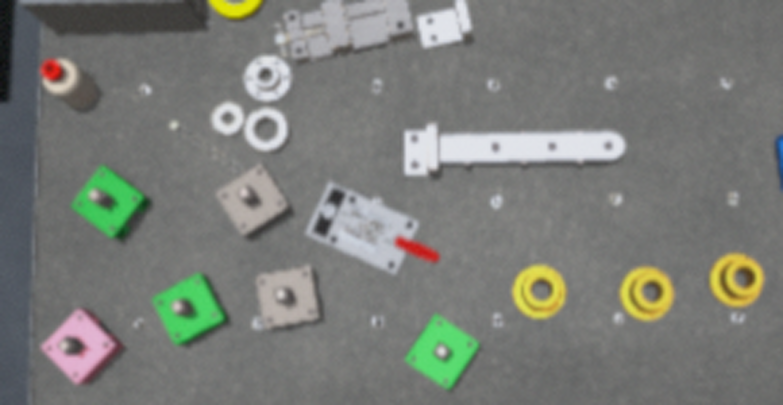

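```bash
python3 - <<'E'
from h import *
np.set_printoptions(precision=4,suppress=True)
im,d=manip.get_image('side')
a=cv2.resize(im[170:260,185:345,::-1],None,fx=5,fy=5,interpolation=cv2.INTER_CUBIC)
cv2.imwrite('pics/c2.png',a)
im=np.load('top.npy');d=np.load('topd.npy')
def cloud(u0,u1,v0,v1):
    return np.array([pix2w('top',x,y,d[y,x]) for y in range(v0,v1) for x in range(u0,u1) if d[y,x]>0])
# rail edges
P=cloud(275,345,170,200); P=P[(P[:,2]>.018)&(P[:,2]<.036)]
for y in np.arange(-.15,.061,.015):
    q=P[abs(P[:,1]-y)<.0075]; print(round(y,3),len(q),q[:,0].min(),q[:,0].max(),q[:,0].mean())
print('nose',P[:,1].min())
# grey carriers
for b in [(188,222,186,222),(200,235,222,258)]:
    P=cloud(*b); S=P[(P[:,2]>.034)&(P[:,2]<.05)]
    print(cv2.minAreaRect(S[:,:2].astype(np.float32)*1000),len(S),S.mean(0)); H=P[(P[:,2]>.07)&(P[:,2]<.11)];print('spig',H)
for b in [(298,324,224,252),(337,364,225,254),(369,397,219,248)]:
    P=cloud(*b); S=P[(P[:,2]>.042)&(P[:,2]<.058)]
    print('bush',cv2.minEnclosingCircle(S[:,:2].astype(np.float32)*1000),S.mean(0),len(S))
    S=P[(P[:,2]>.003)&(P[:,2]<.016)]
    print('flange',cv2.minEnclosingCircle(S[:,:2].astype(np.float32)*1000),len(S))
E
```

```text
-0.15 13 0.5923754268401096 0.610722904440275 0.6016332604198065
-0.135 46 0.5830628823517237 0.61546902552452 0.5981362986186111
-0.12 53 0.5830576551464156 0.614633418308346 0.5984412826544697
-0.105 56 0.5801691691828771 0.6159824713950701 0.598165438119581
-0.09 45 0.5795009274207907 0.6161303683810198 0.5977323213399965
-0.075 49 0.5820745361488523 0.612500408248531 0.596978646417013
-0.06 50 0.5829376008209388 0.6130691215847055 0.5975212650234145
-0.045 40 0.5828150357610123 0.6137103824618562 0.5977221685295372
-0.03 55 0.579847421863122 0.6160678285024602 0.5975996601185837
-0.015 52 0.5813952189214232 0.613318239104804 0.5974874372515442
-0.0 46 0.5817352354325327 0.6139696788584398 0.5987788358738498
0.015 45 0.5811599125007171 0.6136450129372345 0.5972205931422863
0.03 54 0.5786022701254072 0.6145027197188756 0.5972284690317688
0.045 54 0.5784699578517583 0.6134027494065555 0.5974552934042605
0.06 34 0.5820314702497967 0.6137939973281903 0.5970887891316363
nose -0.14962255788534054Traceback (most recent call last):
  File "<stdin>", line 16, in <module>
  File "<stdin>", line 8, in cloud
  File "h.py", line 8, in pix2w
    c=manip.camera_model(n);K=np.array(c['mtx'])
ValueError: time passes only in moves, steps and waits
```

View pics/c2.png

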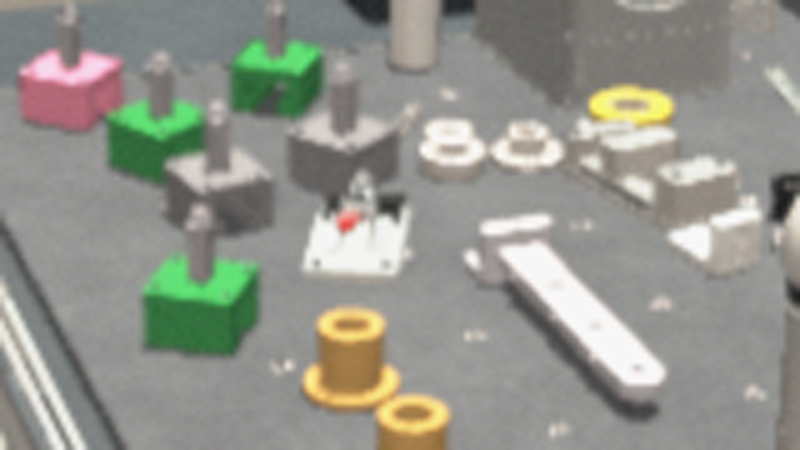

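```bash
cat > ci.py <<'E'
from h import *
import pickle
pickle.dump({n:manip.camera_model(n) for n in('top','side')},open('cam.pkl','wb'))
E
python3 ci.py
sed -i 's/^from rig import manip/from rig import manip\nimport pickle,os\nCAM=pickle.load(open("cam.pkl","rb")) if os.path.exists("cam.pkl") else None/; s/c=manip.camera_model(n)/c=CAM[n]/' h.py
python3 - <<'E'
from h import *
np.set_printoptions(precision=4,suppress=True)
im,ds=manip.get_image('side')
a=im[190:218,215:268,::-1]
a=cv2.resize(a,None,fx=14,fy=14,interpolation=cv2.INTER_CUBIC).astype(float)
cv2.imwrite('pics/c3.png',np.clip((a-60)*1.8,0,255).astype(np.uint8))
im=np.load('top.npy');d=np.load('topd.npy')
def cloud(u0,u1,v0,v1):
    return np.array([pix2w('top',x,y,d[y,x]) for y in range(v0,v1) for x in range(u0,u1) if d[y,x]>0])
for b in [(188,222,186,222),(200,235,222,258)]:
    P=cloud(*b); S=P[(P[:,2]>.034)&(P[:,2]<.05)]
    print(cv2.minAreaRect(S[:,:2].astype(np.float32)*1000),len(S),S.mean(0)); H=P[(P[:,2]>.07)&(P[:,2]<.11)];print('spig',H)
for b in [(298,324,224,252),(337,364,225,254),(369,397,219,248)]:
    P=cloud(*b); S=P[(P[:,2]>.042)&(P[:,2]<.058)]
    print('bush',cv2.minEnclosingCircle(S[:,:2].astype(np.float32)*1000),S.mean(0),len(S))
    S=P[(P[:,2]>.003)&(P[:,2]<.016)]
    print('flange',cv2.minEnclosingCircle(S[:,:2].astype(np.float32)*1000),len(S))
E
```

```text
((538.1143188476562, 291.0590515136719), (62.80891799926758, 64.33146667480469), 33.31865310668945) 360 [0.5375 0.2899 0.0414]
spig [[0.546  0.2906 0.0914]
 [0.5467 0.2884 0.0864]
 [0.5428 0.2935 0.0921]
 [0.5434 0.2913 0.0875]
 [0.543  0.2877 0.0902]
 [0.5438 0.2856 0.0847]
 [0.5406 0.3006 0.0867]
 [0.5399 0.2967 0.0914]
 [0.5395 0.2932 0.0938]
 [0.5398 0.2906 0.0911]
 [0.5395 0.2871 0.0934]
 [0.5404 0.2852 0.0865]
 [0.541  0.2829 0.0822]
 [0.5375 0.2976 0.0864]
 [0.5371 0.2941 0.0887]
 [0.5368 0.2906 0.091 ]
 [0.5363 0.2869 0.0942]
 [0.5366 0.2843 0.0916]
 [0.5337 0.2936 0.0912]
 [0.5332 0.29   0.0941]
 [0.5343 0.2883 0.0863]
 [0.5334 0.2841 0.0923]
 [0.5347 0.2827 0.0827]
 [0.5358 0.281  0.075 ]
 [0.5311 0.2942 0.0874]
 [0.5301 0.2899 0.0945]
 [0.5317 0.2889 0.0827]
 [0.5331 0.2877 0.0722]
 [0.5332 0.2847 0.0714]
 [0.5282 0.2914 0.0857]
 [0.5296 0.2902 0.0754]]
((423.47998046875, 248.8807373046875), (62.48583221435547, 65.20514678955078), 9.66347885131836) 364 [0.4238 0.2475 0.0417]
spig [[0.4302 0.2544 0.0826]
 [0.4298 0.2504 0.0886]
 [0.4295 0.2469 0.0915]
 [0.4297 0.2443 0.0884
[... 431 characters left out ...]
9]
 [0.4178 0.2506 0.0871]
 [0.4176 0.2472 0.0895]
 [0.4175 0.2439 0.0913]
 [0.4173 0.2405 0.094 ]
 [0.4183 0.24   0.0761]
 [0.4145 0.2528 0.0925]
 [0.4151 0.2516 0.0805]
 [0.4152 0.2489 0.078 ]]
bush ((428.2358703613281, -45.539390563964844), 21.70372772216797) [ 0.4278 -0.0455  0.049 ] 100
flange ((428.3583984375, -49.42782974243164), 55.65260696411133) 175
bush ((423.97467041015625, -174.09912109375), 22.78682518005371) [ 0.4253 -0.1735  0.0483] 100
flange ((424.1833190917969, -173.34413146972656), 56.22180938720703) 172
bush ((442.01446533203125, -278.6346435546875), 22.734079360961914) [ 0.4411 -0.2796  0.0481] 106
flange ((440.92706298828125, -276.223388671875), 60.048404693603516) 153
```

View pics/c3.png

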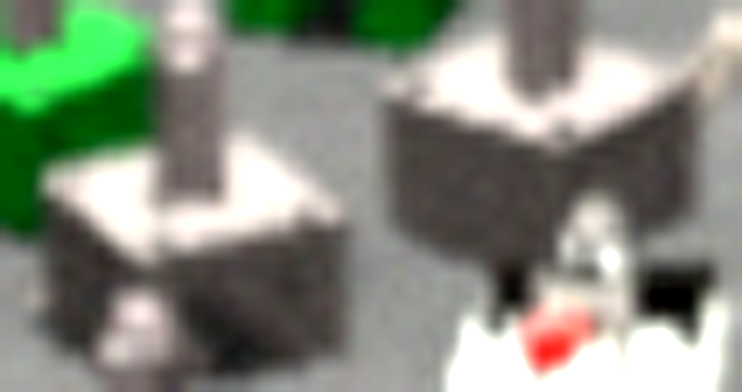

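The channel opens on A's right-hand face, along about 99.7°. On B it runs along about 123.3°, because its left face is closed. The 64 mm long side agrees in both cases. Now I'll plan moves.

```bash
cat > plan.py <<'E'
import sys
from h import *
from scipy.spatial.transform import Rotation as Ro
np.set_printoptions(precision=4,suppress=True)
def st():
    s=manip.get_state();q=s['ee_rot'];R=Ro.from_quat([q[1],q[2],q[3],q[0]]).as_matrix();return s,R
def show():
    s,R=st();print('t',round(s['clock'],2),'pos',s['position'],'yawY',round(np.degrees(np.arctan2(R[1,1],R[0,1])),2),'xax',R[:,0],'F',s['contact_force'],'w',round(s['width'],4))
def go(x,y,z,yaw):
    show();s,R=st();y0=np.degrees(np.arctan2(R[1,1],R[0,1]))
    dw=np.array([x,y,z])-s['position']
    print('dworld',dw,'tool shift now (units)',R.T@dw/.03,'twist units',-(yaw-y0)/6)
    t=np.radians(yaw);Y=np.array([np.cos(t),np.sin(t),0]);Z=np.cross([0,0,-1],Y)
    print('after twisting: units x,y,z', np.array([-dw[2],dw@Y,dw@Z])/.03)
if __name__=='__main__':
    a=[float(v) for v in sys.argv[1:]]
    go(*a) if a else show()
E
python3 plan.py 0.423 0.248 0.25 99.7
python3 - <<'E'
from h import *
d=np.load('topd.npy')
for u,v in [(510,195),(495,208),(520,190),(245,213),(262,222),(255,216)]: print(u,v,pix2w('top',u,v,d[v,u]))
E
```

```text
t 1.3 pos [0.1906 0.5425 0.304 ] yawY 70.65 xax [ 0.0001  0.0002 -1.    ] F [-0.4825 -0.6614  0.1506] w 0.0854
dworld [ 0.2324 -0.2945 -0.054 ] tool shift now (units) [ 1.7973 -6.6963 10.5634] twist units -4.842182862830971
after twisting: units x,y,z [  1.7984 -10.9833   5.9824]
510 195 [ 0.50926309 -0.54146302  0.33511595]
495 208 [ 0.48442139 -0.53112972  0.26863625]
520 190 [ 0.51669814 -0.55190477  0.3674898 ]
245 213 [0.50806729 0.15760733 0.03273362]
262 222 [0.47674745 0.10323604 0.05456105]
255 216 [0.50076356 0.12737786 0.00885604]
```

Call:
play_rows:
  steps:
    - [0,0,0,0,-0.97]
    - [0,0,0,0,-0.97]
    - [0,0,0,0,-0.97]
    - [0,0,0,0,-0.97]
    - [0,0,0,0,-0.97]
    - [0,0,-1,0.545,0]
    - [0,0,-1,0.545,0]
    - [0,0,-1,0.545,0]
    - [0,0,-1,0.545,0]
    - [0,0,-1,0.545,0]
    - [0,0,-1,0.545,0]
    - [0,0.3,-1,0.545,0]
    - [0,0.3,-1,0.545,0]
    - [0,0.4,-1,0.545,0]
    - [0,0.4,-1,0.545,0]
    - [0,0.4,-1,0.545,0]
  newtons: 60

```text
clock: 2.9
position: [0.4245, 0.2466, 0.2497]
ee_rot: [0.705, -0.06, 0.704, 0.06]
contact_force: [0.7, -0.1, -1.3]
width: 0.0851
```

```bash
python3 plan.py 0.423 0.248 0.122 99.7
```

```text
t 2.9 pos [0.4245 0.2466 0.2497] yawY 99.74 xax [ 0.0008  0.0005 -1.    ] F [ 0.7385 -0.1153 -1.267 ] w 0.0851
dworld [-0.0015  0.0014 -0.1277] tool shift now (units) [ 4.2577  0.0541 -0.0444] twist units 0.006863905511726405
after twisting: units x,y,z [ 4.2577  0.0555 -0.0407]
```

Call:
play_rows:
  steps:
    - [0,0.8,0.05,-0.04,0]
    - [0,0.8,0,0,0]
    - [0,0.8,0,0,0]
    - [0,0.8,0,0,0]
    - [0,0.8,0,0,0]
    - [0,0.25,0,0,0]
    - [1,0,0,0,0]
    - [1,0,0,0,0]
    - [1,0,0,0,0]
    - [1,0,0,0,0]
    - [1,0,0,0,0]
    - [1,0,0,0,0]
    - [1,0,0,0,0]
    - [1,0,0,0,0]

```text
clock: 4.3
position: [0.4228, 0.2492, 0.1235]
ee_rot: [0.705, -0.06, 0.704, 0.06]
contact_force: [-0.2, -0.8, 6.3]
width: 0.0168
```

```bash
python3 plan.py 0.423 0.248 0.122 99.7
```

```text
t 4.3 pos [0.4228 0.2492 0.1235] yawY 99.75 xax [ 0.0019  0.0008 -1.    ] F [-0.2149 -0.8288  6.294 ] w 0.0168
dworld [ 0.0002 -0.0012 -0.0015] tool shift now (units) [ 0.049  -0.0416  0.0009] twist units 0.008314773996578614
after twisting: units x,y,z [ 0.049  -0.0416  0.001 ]
```

Call:
play_rows:
  steps:
    - [1,-0.5,0,0,0]
    - [1,-1,0,0,0]
    - [1,-1,0,0,0]
    - [1,-1,0,0,0.4]
    - [1,-0.5,0,0,0.4]
    - [1,0,0,0,0.7]
    - [1,0,0,0,0]

```text
clock: 5.0
position: [0.4219, 0.2489, 0.2426]
ee_rot: [0.707, -0.005, 0.707, 0.005]
contact_force: [-0.7, -1.2, -2.2]
width: 0.0169
```

```bash
python3 plan.py 0.6005 -0.205 0.245 90.6; python3 -c "
from h import *
snap('side','s1.png')
im,d=manip.get_image('top')
cv2.imwrite('pics/t1.png',cv2.resize(im[150:280,150:400,::-1],None,fx=3,fy=3))"
```

```text
t 5.0 pos [0.4219 0.2489 0.2426] yawY 90.75 xax [ 0.0002  0.0003 -1.    ] F [-0.66   -1.1956 -2.2063] w 0.0169
dworld [ 0.1786 -0.4539  0.0024] tool shift now (units) [ -0.0817 -15.2078   5.7542] twist units 0.025165193588200907
after twisting: units x,y,z [ -0.079  -15.1926   5.7943]
```

View pics/s1.png

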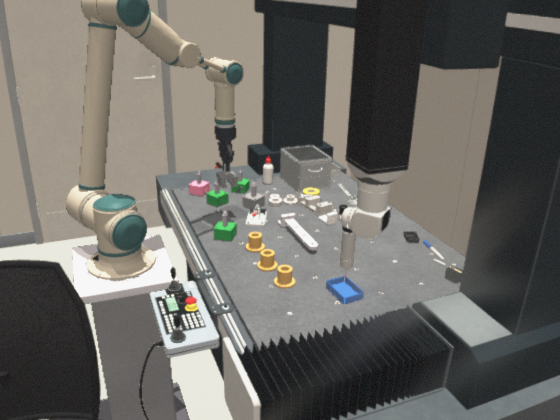

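The carrier is in the gripper and lifted. I'll carry it to a point ahead of the nose.

Call:
play_rows:
  steps:
    - [1,0,-0.5,0.18,0]
    - [1,0,-0.95,0.36,0]
    - [1,0,-0.95,0.36,0]
    - [1,0,-0.95,0.36,0]
    - [1,0,-0.95,0.36,0]
    - [1,0,-0.95,0.36,0]
    - [1,0,-0.95,0.36,0]
    - [1,0,-0.95,0.36,0]
    - [1,0,-0.95,0.36,0]
    - [1,0,-0.95,0.36,0]
    - [1,0,-0.95,0.36,0]
    - [1,0,-0.95,0.36,0]
    - [1,0,-0.95,0.36,0]
    - [1,0,-0.95,0.36,0]
    - [1,0,-0.95,0.36,0]
    - [1,0,-0.95,0.36,0]
    - [1,0,-0.45,0.18,0]
    - [1,0,0,0,0]
    - [1,0,0,0,0]

```text
clock: 7.0
position: [0.6002, -0.2036, 0.2415]
ee_rot: [0.706, -0.004, 0.708, 0.006]
contact_force: [-0.6, 0.0, -3.4]
width: 0.017
```

```bash
python3 plan.py 0.6005 -0.205 0.125 90.6
```

```text
t 7.0 pos [ 0.6002 -0.2036  0.2415] yawY 90.75 xax [-0.0024  0.0025 -1.    ] F [-0.6224  0.0386 -3.3735] w 0.017
dworld [ 0.0003 -0.0014 -0.1165] tool shift now (units) [ 3.8829 -0.0573  0.0195] twist units 0.025301811968847215
after twisting: units x,y,z [ 3.8831 -0.0476  0.0103]
```

Call:
play_rows:
  steps:
    - [1,0.8,0,0,0.02]
    - [1,0.8,0,0,0]
    - [1,0.8,0,0,0]
    - [1,0.8,0,0,0]
    - [1,0.5,0,0,0]
    - [1,0.15,0,0,0]
    - [1,0,0,0,0]
    - [1,0,0,0,0]

```text
clock: 7.8
position: [0.6014, -0.2042, 0.128]
ee_rot: [0.708, -0.004, 0.707, 0.004]
contact_force: [-0.0, -0.4, -2.3]
width: 0.0164
```

```bash
python3 plan.py 0.6005 -0.205 0.1235 90.6;  python3 -c "
from h import *
im,d=manip.get_image('top')
cv2.imwrite('pics/t2.png',cv2.resize(im[130:250,230:430,::-1],None,fx=4,fy=4,interpolation=cv2.INTER_CUBIC))
im,d=manip.get_image('side')
cv2.imwrite('pics/s2.png',cv2.resize(im[180:320,220:400,::-1],None,fx=4,fy=4,interpolation=cv2.INTER_CUBIC))
"
```

```text
t 7.8 pos [ 0.6014 -0.2042  0.128 ] yawY 90.67 xax [ 0.0016 -0.0004 -1.    ] F [-0.0478 -0.3895 -2.2781] w 0.0164
dworld [-0.0009 -0.0008 -0.0045] tool shift now (units) [ 0.1505 -0.0269 -0.032 ] twist units 0.011964794385133834
after twisting: units x,y,z [ 0.1506 -0.027  -0.0318]
```

View pics/t2.png

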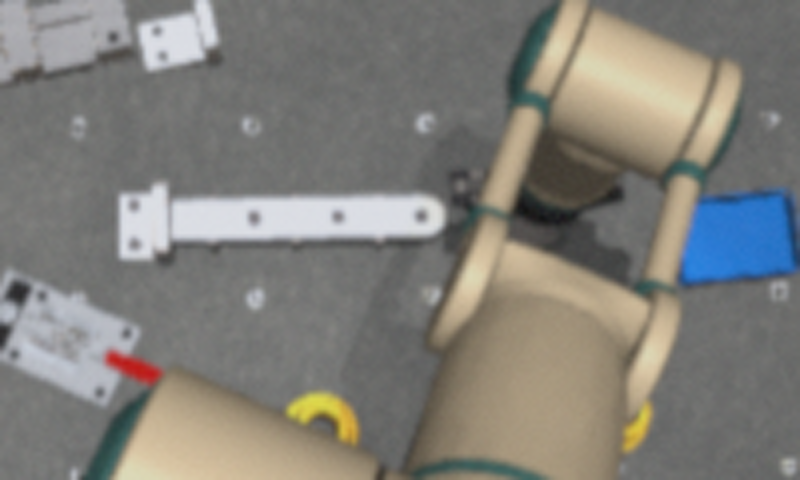

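View pics/s2.png

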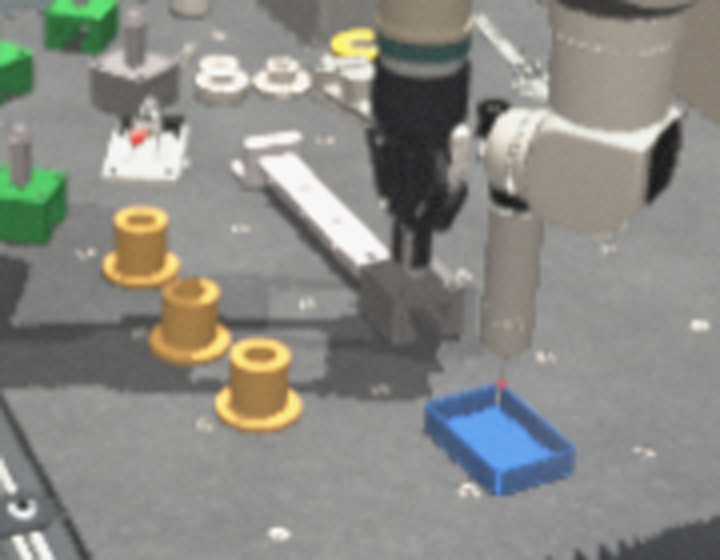

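Call:
play_rows:
  steps:
    - [1,0.13,0,-0.02,0]
    - [1,0,0.1,0,0]
    - [1,0,0.2,0,0]
    - [1,0,0.2,0,0]
    - [1,0,0.2,0,0]
    - [1,0,0.2,0,0]
    - [1,0,0.2,0,0]
    - [1,0,0.2,0,0]
    - [1,0,0.2,0,0]
    - [1,0,0.2,0,0]
    - [1,0,0,0,0]
  newtons: 25

```text
clock: 9.0
position: [0.6001, -0.1525, 0.1235]
ee_rot: [0.707, -0.004, 0.707, 0.004]
contact_force: [-0.0, 0.7, 5.8]
width: 0.0167
```

```bash
python3 plan.py 0.6 -0.1 0.1235 90.6
```

```text
t 9.0 pos [ 0.6001 -0.1525  0.1235] yawY 90.64 xax [ 0.0009  0.0009 -1.    ] F [-0.0426  0.7194  5.775 ] w 0.0167
dworld [-0.0001  0.0525  0.    ] tool shift now (units) [0.0013 1.7488 0.0159] twist units 0.006967370426503787
after twisting: units x,y,z [-0.0003  1.7488  0.0146]
```

Call:
play_rows:
  steps:
    - [1,-0.02,0.2,0,0]
    - [1,0,0.3,0,0]
    - [1,0,0.3,0,0]
    - [1,0,0.3,0,0]
    - [1,0,0.3,0,0]
    - [1,0,0.3,0,0]
    - [1,0,0.3,0,0]
    - [1,0,0,0,0]

```text
clock: 9.8
position: [0.5987, -0.092, 0.1235]
ee_rot: [0.707, -0.004, 0.707, 0.005]
contact_force: [-0.3, 1.0, 5.3]
width: 0.0168
```

```bash
python3 plan.py 0.6 -0.034 0.1235 90.6
```

```text
t 9.8 pos [ 0.5987 -0.092   0.1235] yawY 90.68 xax [-0.0009  0.0012 -1.    ] F [-0.2852  0.9708  5.2554] w 0.0168
dworld [ 0.0013  0.058  -0.    ] tool shift now (units) [0.0025 1.9333 0.0667] twist units 0.012667892220112739
after twisting: units x,y,z [0.0002 1.9334 0.0641]
```

Call:
play_rows:
  steps:
    - [1,-0.02,0.3,0,0]
    - [1,0,0.3,0,0]
    - [1,0,0.3,0,0]
    - [1,0,0.3,0,0]
    - [1,0,0.3,0,0]
    - [1,0,0.3,0,0]
    - [1,0,0.3,0,0]
    - [1,0,0.3,0,0]
    - [1,0,0.3,0,0]
    - [1,0,0.3,0,0]
    - [1,0,0.3,0,0]
    - [1,0,0.2,0,0]
    - [1,0,0.2,0,0]
    - [1,0,0,0,0]

```text
clock: 11.2
position: [0.5976, 0.0188, 0.1238]
ee_rot: [0.707, -0.003, 0.707, 0.005]
contact_force: [1.8, 1.1, -0.7]
width: 0.0168
```

```bash
python3 plan.py 0.599 0.0345 0.1235 90.6
```

```text
t 11.2 pos [0.5976 0.0188 0.1238] yawY 90.63 xax [-0.0008  0.002  -1.    ] F [ 1.8224  1.1199 -0.6858] w 0.0168
dworld [ 0.0014  0.0157 -0.0003] tool shift now (units) [0.0118 0.5222 0.0509] twist units 0.005328549613113391
after twisting: units x,y,z [0.0108 0.5223 0.0506]
```

Small steps towards station 0, with an eye on the y force.

Call:
play_rows:
  steps:
    - [1,0,0.1,0,0]
    - [1,0,0.1,0,0]
    - [1,0,0.1,0,0]
    - [1,0,0,0,0]

```text
clock: 11.6
position: [0.5975, 0.0268, 0.1239]
ee_rot: [0.707, -0.004, 0.707, 0.004]
contact_force: [-0.5, -0.6, -1.4]
width: 0.0165
```

Call:
play_rows:
  steps:
    - [1,0,0.05,0,0]
    - [1,0,0.05,0,0]
    - [1,0,0,0,0]

```text
clock: 11.9
position: [0.5976, 0.03, 0.124]
ee_rot: [0.707, -0.003, 0.707, 0.004]
contact_force: [0.1, 0.5, -2.4]
width: 0.0165
```

Call:
play_rows:
  steps:
    - [1,0,0.05,0,0]
    - [1,0,0.05,0,0]
    - [1,0,0,0,0]

```text
clock: 12.2
position: [0.5976, 0.0326, 0.1241]
ee_rot: [0.707, -0.004, 0.707, 0.004]
contact_force: [-0.4, 1.8, -3.3]
width: 0.0166
```

Call:
play_rows:
  steps:
    - [1,0.02,0.05,0,0]
    - [1,0,0.05,0,0]
    - [1,0,0,0,0]

```text
clock: 12.5
position: [0.598, 0.0351, 0.1238]
ee_rot: [0.707, -0.004, 0.707, 0.004]
contact_force: [0.5, -2.1, -1.5]
width: 0.0161
```

Call:
play_rows:
  steps:
    - [1,0,0.05,0,0]
    - [1,0,0.0,0,0]

```text
clock: 12.7
position: [0.5981, 0.0363, 0.1241]
ee_rot: [0.707, -0.004, 0.707, 0.004]
contact_force: [0.2, -3.6, 0.9]
width: 0.0164
```

Call:
play_rows:
  steps:
    - [0.5,0,-0.05,0,0]
    - [0.5,0,0,0,0]
    - [0.5,0,0,0,0]
    - [0.3,-0.5,0,0,0]
    - [0,-1,0,0,0]
    - [0,-1,0,0,0]
    - [0,-1,0,0,0]
    - [0,-1,0,0,0]

```text
clock: 13.5
position: [0.5975, 0.0356, 0.2597]
ee_rot: [0.707, -0.004, 0.707, 0.004]
contact_force: [0.2, -0.9, 0.3]
width: 0.0856
```

```bash
python3 plan.py 0.538 0.2905 0.25 123.3;  python3 -c "
from h import *
im,d=manip.get_image('side')
cv2.imwrite('pics/s3.png',cv2.resize(im[180:320,220:400,::-1],None,fx=4,fy=4,interpolation=cv2.INTER_CUBIC))
for r in manip.mark_of('side','carrier_0_mid'): print(round(r['conf'],2),toworld('side',r['location']))
"
```

```text
t 13.5 pos [0.5975 0.0356 0.2597] yawY 90.63 xax [-0.0003  0.0007 -1.    ] F [ 0.1503 -0.9169  0.2889] w 0.0856
dworld [-0.0595  0.2549 -0.0097] tool shift now (units) [ 0.3301  8.5178 -1.8889] twist units -5.44515829102333
after twisting: units x,y,z [0.3239 8.19   3.0081]
0.76 [0.36063318 0.06489178 0.04260429]
0.69 [0.60274695 0.03380497 0.0438015 ]
0.56 [0.36634113 0.49156841 0.03801292]
0.54 [0.41129432 0.36246537 0.04478818]
0.46 [0.62882376 0.27523188 0.01011324]
```

View pics/s3.png

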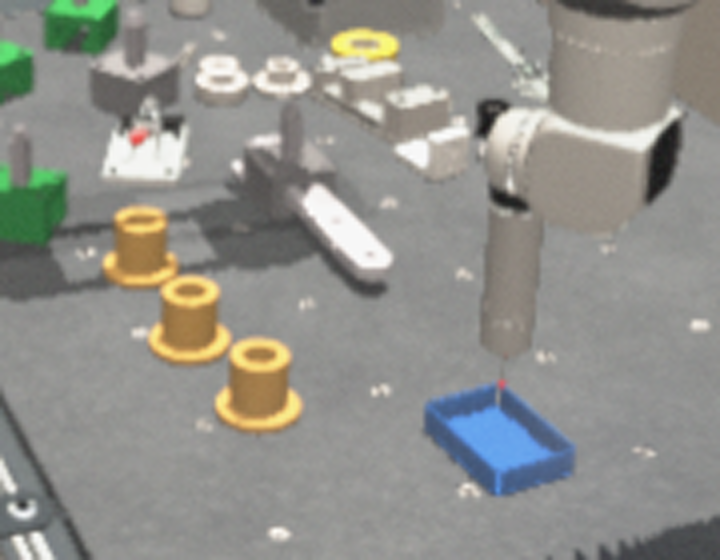

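Call:
play_rows:
  steps:
    - [0,0,0,0,-0.908]
    - [0,0,0,0,-0.908]
    - [0,0,0,0,-0.908]
    - [0,0,0,0,-0.908]
    - [0,0,0,0,-0.908]
    - [0,0,0,0,-0.908]
    - [0,0,0.91,0.334,0]
    - [0,0,0.91,0.334,0]
    - [0,0,0.91,0.334,0]
    - [0,0,0.91,0.334,0]
    - [0,0,0.91,0.334,0]
    - [0,0,0.91,0.334,0]
    - [0,0,0.91,0.334,0]
    - [0,0,0.91,0.334,0]
    - [0,0,0.91,0.334,0]
    - [0,0,0,0,0]
  newtons: 60

```text
clock: 15.2
position: [0.5367, 0.2933, 0.2576]
ee_rot: [0.677, -0.203, 0.678, 0.205]
contact_force: [-0.2, 0.2, -0.2]
width: 0.0856
```

```bash
python3 plan.py 0.538 0.2905 0.1235 123.3
```

```text
t 15.2 pos [0.5367 0.2933 0.2576] yawY 123.52 xax [-0.002   0.0017 -1.    ] F [-0.1843  0.1547 -0.2013] w 0.0856
dworld [ 0.0013 -0.0028 -0.1341] tool shift now (units) [ 4.4683 -0.1152 -0.012 ] twist units 0.036197826584349
after twisting: units x,y,z [ 4.4685 -0.1037 -0.0149]
```

Call:
play_rows:
  steps:
    - [0,0.8,-0.11,0,0.03]
    - [0,0.8,0,0,0]
    - [0,0.8,0,0,0]
    - [0,0.8,0,0,0]
    - [0,0.8,0,0,0]
    - [0,0.45,0,0,0]
    - [1,0,0,0,0]
    - [1,0,0,0,0]
    - [1,0,0,0,0]
    - [1,0,0,0,0]
    - [1,0,0,0,0]
    - [1,0,0,0,0]
    - [1,0,0,0,0]
    - [1,0,0,0,0]

```text
clock: 16.6
position: [0.5407, 0.2875, 0.1263]
ee_rot: [0.679, -0.202, 0.677, 0.202]
contact_force: [0.2, -0.7, 6.7]
width: 0.0166
```

```bash
python3 plan.py 0.538 0.2905 0.1235 123.3
```

```text
t 16.6 pos [0.5407 0.2875 0.1263] yawY 123.14 xax [ 0.0022  0.0007 -1.    ] F [ 0.222  -0.6641  6.7311] w 0.0166
dworld [-0.0027  0.003  -0.0028] tool shift now (units) [ 0.0924  0.1321 -0.0202] twist units -0.02718909021833819
after twisting: units x,y,z [ 0.0925  0.1321 -0.0196]
```

Call:
play_rows:
  steps:
    - [1,-0.5,0,0,0]
    - [1,-1,0,0,0]
    - [1,-1,0,0,0]
    - [1,-1,0,0,0]
    - [1,-0.5,0,0,0]
    - [1,0,0,0,0.9]
    - [1,0,0,0,0.9]
    - [1,0,0,0,0.9]
    - [1,0,0,0,0.9]
    - [1,0,0,0,0.9]
    - [1,0,0,0,0.92]
    - [1,0,0,0,0]

```text
clock: 17.8
position: [0.5391, 0.2872, 0.2437]
ee_rot: [0.706, -0.004, 0.708, 0.004]
contact_force: [-0.7, -0.1, -4.0]
width: 0.0161
```

```bash
python3 plan.py 0.6005 -0.205 0.245 90.6
```

```text
t 17.8 pos [0.5391 0.2872 0.2437] yawY 90.63 xax [-0.003  -0.0009 -1.    ] F [-0.6844 -0.1472 -4.0373] w 0.0161
dworld [ 0.0614 -0.4922  0.0013] tool shift now (units) [ -0.0355 -16.4277   1.8666] twist units 0.00429864557433272
after twisting: units x,y,z [ -0.0436 -16.4268   1.8741]
```

Call:
play_rows:
  steps:
    - [1,-0.7,-0.45,0.055,0]
    - [1,0,-0.97,0.11,0]
    - [1,0,-0.97,0.11,0]
    - [1,0,-0.97,0.11,0]
    - [1,0,-0.97,0.11,0]
    - [1,0,-0.97,0.11,0]
    - [1,0,-0.97,0.11,0]
    - [1,0,-0.97,0.11,0]
    - [1,0,-0.97,0.11,0]
    - [1,0,-0.97,0.11,0]
    - [1,0,-0.97,0.11,0]
    - [1,0,-0.97,0.11,0]
    - [1,0,-0.97,0.11,0]
    - [1,0,-0.97,0.11,0]
    - [1,0,-0.97,0.11,0]
    - [1,0,-0.97,0.11,0]
    - [1,0,-0.97,0.11,0]
    - [1,0,-0.45,0.055,0]
    - [1,0,0,0,0]

```text
clock: 19.7
position: [0.6013, -0.206, 0.2651]
ee_rot: [0.707, -0.003, 0.707, 0.004]
contact_force: [0.5, 0.2, -3.0]
width: 0.0168
```

```bash
python3 plan.py 0.6005 -0.205 0.130 90.6
```

```text
t 19.7 pos [ 0.6013 -0.206   0.2651] yawY 90.54 xax [-0.0011  0.0005 -1.    ] F [ 0.4725  0.1961 -2.9731] w 0.0168
dworld [-0.0008  0.001  -0.1351] tool shift now (units) [ 4.5047  0.0327 -0.0202] twist units -0.009468360097924252
after twisting: units x,y,z [ 4.5047  0.0351 -0.025 ]
```

Call:
play_rows:
  steps:
    - [1,0.9,0,-0.03,0]
    - [1,0.9,0,0,0]
    - [1,0.9,0,0,0]
    - [1,0.9,0,0,0]
    - [1,0.6,0,0,0]
    - [1,0.3,0,0,0]
    - [1,0.08,0,0,0]
    - [1,0,0,0,0]
    - [1,0,0,0,0]
  newtons: 25

```text
clock: 20.6
position: [0.6012, -0.2046, 0.13]
ee_rot: [0.708, -0.004, 0.706, 0.004]
contact_force: [-0.4, -1.0, -4.3]
width: 0.0165
```

```bash
python3 plan.py 0.6 -0.15 0.1268 90.6;  python3 -c "
from h import *
im,d=manip.get_image('side')
cv2.imwrite('pics/s4.png',cv2.resize(im[180:320,220:400,::-1],None,fx=4,fy=4,interpolation=cv2.INTER_CUBIC))
"
```

```text
t 20.6 pos [ 0.6012 -0.2046  0.13  ] yawY 90.64 xax [ 0.0023 -0.0008 -1.    ] F [-0.358  -1.0471 -4.2678] w 0.0165
dworld [-0.0012  0.0546 -0.0032] tool shift now (units) [ 0.1049  1.8189 -0.0215] twist units 0.006201085293210913
after twisting: units x,y,z [ 0.1064  1.8188 -0.0224]
```

View pics/s4.png

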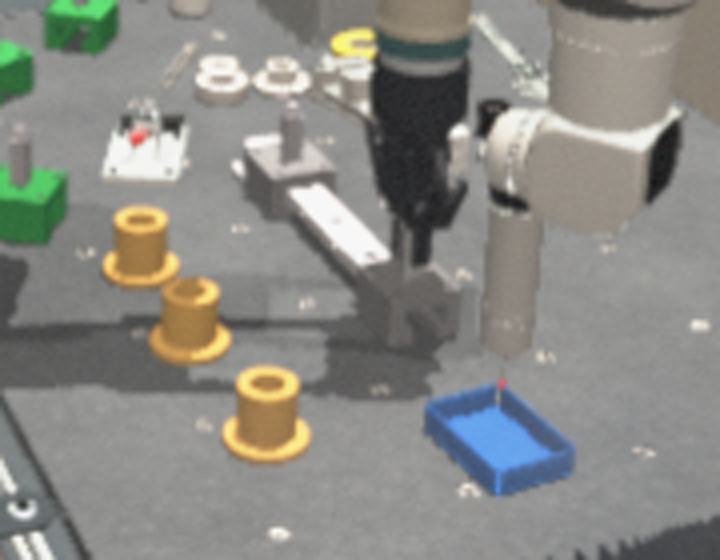

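Carrier B's channel faces −y, as it should. The third bush has moved; I'll use the other two. Sliding B on now.

Call:
play_rows:
  steps:
    - [1,0.11,0,-0.02,0]
    - [1,0,0.1,0,0]
    - [1,0,0.2,0,0]
    - [1,0,0.2,0,0]
    - [1,0,0.2,0,0]
    - [1,0,0.2,0,0]
    - [1,0,0.2,0,0]
    - [1,0,0.2,0,0]
    - [1,0,0.2,0,0]
    - [1,0,0.2,0,0]
    - [1,0,0,0,0]

```text
clock: 21.75
position: [0.5999, -0.1524, 0.1263]
ee_rot: [0.708, -0.004, 0.706, 0.004]
contact_force: [-0.2, 1.6, 6.6]
width: 0.0168
```

Call:
play_rows:
  steps:
    - [1,0,0.3,0,0]
    - [1,0,0.3,0,0]
    - [1,0,0.3,0,0]
    - [1,0,0.3,0,0]
    - [1,0,0.1,0,0]
    - [1,0,0,0,0]

```text
clock: 22.35
position: [0.6002, -0.1142, 0.1263]
ee_rot: [0.708, -0.004, 0.706, 0.004]
contact_force: [3.0, -0.3, 6.3]
width: 0.0166
```

```bash
python3 plan.py 0.599 -0.0995 0.1268 90.6
```

```text
t 22.35 pos [ 0.6002 -0.1142  0.1263] yawY 90.64 xax [ 0.0037 -0.0004 -1.    ] F [ 3.0351 -0.299   6.3342] w 0.0166
dworld [-0.0012  0.0147  0.0005] tool shift now (units) [-0.0176  0.4907 -0.0356] twist units 0.006772314101051317
after twisting: units x,y,z [-0.0173  0.4906 -0.036 ]
```

Call:
play_rows:
  steps:
    - [1,-0.02,0.1,-0.03,0]
    - [1,0,0.1,0,0]
    - [1,0,0.1,0,0]
    - [1,0,0.1,0,0]
    - [1,0,0,0,0]

```text
clock: 22.85
position: [0.5988, -0.1021, 0.1264]
ee_rot: [0.708, -0.004, 0.706, 0.004]
contact_force: [4.0, -0.5, 5.7]
width: 0.0166
```

Call:
play_rows:
  steps:
    - [1,0,0.05,0,0]
    - [1,0,0.03,0,0]
    - [1,0,0,0,0]

```text
clock: 23.15
position: [0.5989, -0.1001, 0.1264]
ee_rot: [0.708, -0.004, 0.706, 0.004]
contact_force: [3.0, -1.1, 4.7]
width: 0.0169
```

Call:
play_rows:
  steps:
    - [0.6,0,0,0,0]
    - [0.5,0,0,0,0]
    - [0.5,0,0,0,0]
    - [0.5,-0.5,0,0,0]
    - [0.5,-1,0,0,0]
    - [0,-1,0,0,0]
    - [0,-1,0,0,0]
    - [0,-0.5,-0.5,-0.5,0]
    - [0,0,-0.5,-1,0]
    - [0,0,0,-1,0]
    - [0,0,0,-1,0]
    - [0,0,0,-1,0]
    - [0,0,0,-1,0]

```text
clock: 24.45
position: [0.4311, -0.1314, 0.2453]
ee_rot: [0.706, -0.003, 0.708, 0.004]
contact_force: [0.2, -1.0, 1.3]
width: 0.0852
```

```bash
cat > meas.py <<'E'
from h import *
def run(bush=True):
    np.set_printoptions(precision=4,suppress=True)
    im,d=manip.get_image('top')
    cv2.imwrite('pics/tm%d.png'%int(manip.get_state()['clock']*100),cv2.resize(im[130:280,230:430,::-1],None,fx=4,fy=4,interpolation=cv2.INTER_CUBIC))
    P=np.array([pix2w('top',x,y,d[y,x]) for y in range(140,280) for x in range(230,420) if d[y,x]>0])
    for n,yc in (('st0',.034),('st1',-.033),('st2',-.1)):
        B=P[(abs(P[:,0]-.598)<.045)&(abs(P[:,1]-yc)<.04)]
        S=B[(B[:,2]>.036)&(B[:,2]<.048)]; H=B[(B[:,2]>.07)&(B[:,2]<.1)]
        if len(S)>30: print(n,cv2.minAreaRect(S[:,:2].astype(np.float32)*1000),len(S))
        if len(H)>3: print('  top',len(H),(H.min(0)+H.max(0))/2,H.max(0)-H.min(0))
    for r in manip.mark_of('top','bush_0_mid'): print('bush',round(r['conf'],2),toworld('top',r['location']))
    for r in manip.mark_of('top','carrier_0_mid'): print('carr',round(r['conf'],2),toworld('top',r['location']))
run()
E
python3 meas.py; python3 plan.py 0.4278 -0.0455 0.25 90.6; ls pics
```

```text
st0 ((596.9112548828125, 39.4661865234375), (63.212013244628906, 61.90384292602539), 89.08038330078125) 319
  top 33 [0.5979 0.0382 0.0846] [0.0155 0.0155 0.0259]
st1 ((598.33203125, -67.99205780029297), (6.896966934204102, 61.54452896118164), 88.3016357421875) 50
st2 ((597.8513793945312, -96.53697204589844), (64.14913940429688, 62.198585510253906), 88.78389739990234) 337
  top 32 [ 0.5965 -0.0972  0.0842] [0.0139 0.0161 0.0259]
bush 0.63 [ 0.5993 -0.0922  0.0477]
bush 0.6 [ 0.4311 -0.3195  0.0228]
carr 0.92 [0.3597 0.0709 0.0431]
carr 0.79 [0.5998 0.0354 0.0429]
carr 0.76 [0.3675 0.4948 0.0413]
carr 0.71 [0.5395 0.4603 0.0452]
carr 0.69 [0.4143 0.3674 0.0435]
t 24.6 pos [ 0.4309 -0.1313  0.2456] yawY 90.55 xax [-0.0021  0.0013 -1.    ] F [ 0.2517 -0.3245 -0.0956] w 0.0853
dworld [-0.0031  0.0858  0.0044] tool shift now (units) [-0.1426  2.8603 -0.0777] twist units -0.008197946698873674
after twisting: units x,y,z [-0.1467  2.8601 -0.075 ]
c1.png
c2.png
c3.png
s1.png
s2.png
s3.png
s4.png
side0.png
t1.png
t2.png
tm2450.png
top0.png
```

```bash
python3 -c "
from h import *
print(manip.get_state()['qpos'])"; python3 plan.py 0.5985 -0.1002 0.25 180;python3 plan.py 0.5985 -0.1002 0.25 0
```

```text
[-4.50557215e-01  1.33469232e-01  1.84774963e+00  3.29579004e-04
  1.16283204e+00 -2.03109957e+00]
t 24.6 pos [ 0.4309 -0.1313  0.2456] yawY 90.55 xax [-0.0021  0.0013 -1.    ] F [ 0.2517 -0.3245 -0.0956] w 0.0853
dworld [0.1676 0.0311 0.0044] tool shift now (units) [-0.1569  0.9823  5.5945] twist units -14.908197946698875
after twisting: units x,y,z [-0.1467 -5.5851  1.0359]
t 24.6 pos [ 0.4309 -0.1313  0.2456] yawY 90.55 xax [-0.0021  0.0013 -1.    ] F [ 0.2517 -0.3245 -0.0956] w 0.0853
dworld [0.1676 0.0311 0.0044] tool shift now (units) [-0.1569  0.9823  5.5945] twist units 15.091802053301125
after twisting: units x,y,z [-0.1467  5.5851 -1.0359]
```

View pics/tm2450.png

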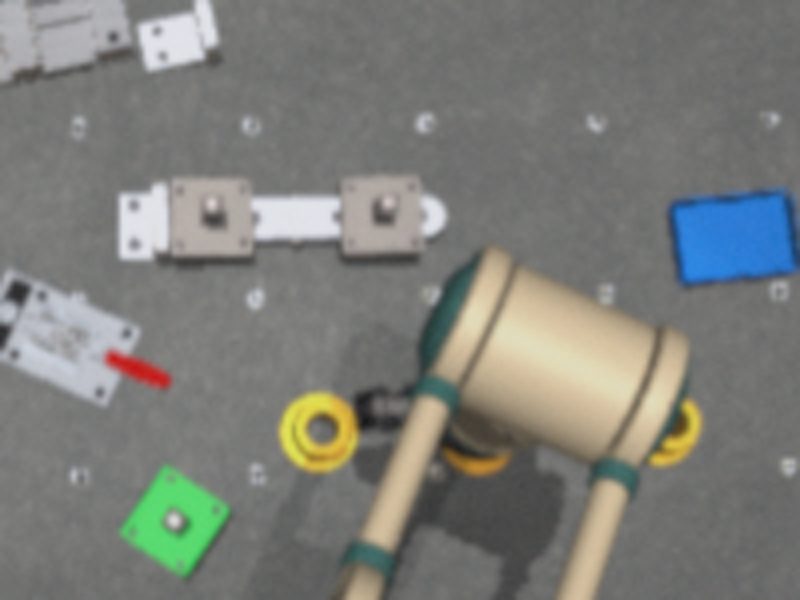

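Call:
play_rows:
  steps:
    - [0,0,0,0,1]
    - [0,0,0,0,1]
    - [0,0,0,0,1]
    - [0,0,0,0,1]
    - [0,0,0,0,1]
    - [0,0,0,0,1]
    - [0,0,0,0,1]
    - [0,0,0,0,1]
    - [0,0,0,0,1]
    - [0,0,0,0,1]
    - [0,0,0,0,1]
    - [0,0,0,0,1]
    - [0,0,0,0,1]
    - [0,0,0,0,1]
    - [0,0,0,0,1]
    - [0,0,0,0,0]
  newtons: 20

```text
clock: 26.2
position: [0.434, -0.1319, 0.2457]
ee_rot: [0.503, 0.497, 0.503, -0.497]
contact_force: [0.8, 0.6, 0.4]
width: 0.0852
```

```bash
python3 plan.py 0.5985 -0.1002 0.25 0.6
```

```text
t 26.2 pos [ 0.434  -0.1319  0.2457] yawY 0.64 xax [-0.0002  0.0006 -1.    ] F [0.8246 0.5558 0.4213] w 0.0852
dworld [0.1645 0.0317 0.0043] tool shift now (units) [-0.1448  5.4964 -0.9967] twist units 0.006840450401220148
after twisting: units x,y,z [-0.1445  5.4957 -1.0006]
```

Call:
play_rows:
  steps:
    - [0,0,0.92,-0.167,0]
    - [0,0,0.92,-0.167,0]
    - [0,0,0.92,-0.167,0]
    - [0,0,0.92,-0.167,0]
    - [0,0,0.92,-0.167,0]
    - [0,0,0.92,-0.167,0]
    - [0,0.8,0,0,0]
    - [0,0.8,0,0,0]
    - [0,0.8,0,0,0]
    - [0,0.8,0,0,0]
    - [0,0.7,0,0,0]
    - [0,0,0,0,0]

```text
clock: 27.4
position: [0.5969, -0.0994, 0.1255]
ee_rot: [0.501, 0.496, 0.505, -0.498]
contact_force: [-0.1, -1.0, -0.1]
width: 0.0857
```

```bash
python3 plan.py 0.5985 -0.1002 0.1255 0.6
```

```text
t 27.4 pos [ 0.5969 -0.0994  0.1255] yawY 0.74 xax [-0.0068  0.0022 -1.    ] F [-0.0658 -0.9614 -0.0769] w 0.0857
dworld [ 0.0016 -0.0008 -0.    ] tool shift now (units) [-0.      0.0528  0.0265] twist units 0.02269927362740683
after twisting: units x,y,z [0.0004 0.0529 0.0264]
```

Call:
play_rows:
  steps:
    - [0.5,0,0.05,0,0]
    - [1,0,0,0,0]
    - [1,0,0,0,0]
    - [1,0,0,0,0]
    - [1,0,0,0,0]
    - [1,0,0,0,0]
    - [1,0,0,0,0]
    - [1,0,0,0,0]
    - [1,0,0,0,0]

```text
clock: 28.3
position: [0.601, -0.1003, 0.1298]
ee_rot: [0.503, 0.498, 0.502, -0.497]
contact_force: [2.7, 0.7, 5.0]
width: 0.0188
```

```bash
python3 plan.py; python3 plan.py
```

```text
t 28.3 pos [ 0.601  -0.1003  0.1298] yawY 0.61 xax [ 0.0028 -0.0004 -1.    ] F [2.705  0.6832 4.9802] w 0.0188
t 28.3 pos [ 0.601  -0.1003  0.1298] yawY 0.61 xax [ 0.0028 -0.0004 -1.    ] F [2.705  0.6832 4.9802] w 0.0188
```

Call:
play_rows:
  steps:
    - [1,0,0,0,0]
    - [1,0,0,0,0]
    - [1,0,0,0,0]

```text
clock: 28.6
position: [0.601, -0.1003, 0.1298]
ee_rot: [0.503, 0.498, 0.502, -0.497]
contact_force: [2.4, 0.1, 4.7]
width: 0.0187
```

Call:
play_rows:
  steps:
    - [1,0,0.05,0,0]
    - [1,0,0,0,0]
    - [1,0,0,0,0]

```text
clock: 28.9
position: [0.6012, -0.1002, 0.1298]
ee_rot: [0.503, 0.497, 0.503, -0.497]
contact_force: [-0.8, -0.3, 6.9]
width: 0.0185
```

Call:
play_rows:
  steps:
    - [1,0,0.05,0,0]
    - [1,0,0,0,0]
    - [1,0,0,0,0]

```text
clock: 29.2
position: [0.6017, -0.1002, 0.1297]
ee_rot: [0.502, 0.497, 0.503, -0.498]
contact_force: [-2.0, -0.7, 8.8]
width: 0.0186
```

Call:
play_rows:
  steps:
    - [0.5,0,0,0,0]
    - [0.5,0,0,0,0]
    - [0.5,-0.7,0,0,0]
    - [0.3,-1,0,0,0]
    - [0,-0.5,0,0,0]
    - [0,0,0,-0.9,0]
    - [0,0,0,-0.9,0]
    - [0,0,0,-0.9,0]
    - [0,0,0,-0.9,0]
    - [0,0,0,-0.87,0]
    - [0,0,0,0,0]

```text
clock: 30.3
position: [0.6005, 0.0369, 0.1941]
ee_rot: [0.502, 0.496, 0.504, -0.497]
contact_force: [-0.7, -0.1, 0.0]
width: 0.0853
```

```bash
python3 plan.py 0.5995 0.034 0.128 0.6
```

```text
t 30.3 pos [0.6005 0.0369 0.1941] yawY 0.79 xax [-0.0026  0.0015 -1.    ] F [-0.7349 -0.1345  0.0425] w 0.0853
dworld [-0.001  -0.0029 -0.0661] tool shift now (units) [ 2.2038 -0.028   0.0982] twist units 0.03215976038696126
after twisting: units x,y,z [ 2.2039 -0.0334  0.0949]
```

Call:
play_rows:
  steps:
    - [0,0.8,-0.03,0.1,0.03]
    - [0,0.8,0,0,0]
    - [0,0.6,0,0,0]
    - [0.5,0,0,0,0]
    - [1,0,0,0,0]
    - [1,0,0,0,0]
    - [1,0,0,0,0]
    - [1,0,0,0,0]
    - [1,0,0,0,0]
    - [1,0,0,0,0]
    - [1,0,0,0,0]
    - [1,0,0,0,0]

```text
clock: 31.5
position: [0.6013, 0.0308, 0.1301]
ee_rot: [0.503, 0.499, 0.501, -0.498]
contact_force: [-0.4, -1.3, 4.9]
width: 0.0183
```

Call:
play_rows:
  steps:
    - [1,0,-0.05,0,0]
    - [1,0,0,0,0]
    - [1,0,0,0,0]

```text
clock: 31.8
position: [0.6007, 0.0307, 0.1301]
ee_rot: [0.503, 0.499, 0.501, -0.497]
contact_force: [2.5, -1.1, 5.7]
width: 0.0183
```

Call:
play_rows:
  steps:
    - [0.5,0,0,0,0]
    - [0.5,0,0,0,0]
    - [0.5,-0.7,0,0,0]
    - [0.3,-1,0,0,0]
    - [0,-0.7,0,0,0]
    - [0,0,-0.94,0.44,0]
    - [0,0,-0.94,0.44,0]
    - [0,0,-0.94,0.44,0]
    - [0,0,-0.94,0.44,0]
    - [0,0,-0.94,0.44,0]
    - [0,0,-0.94,0.44,0]
    - [0,0,0,0,0]
  newtons: 25

```text
clock: 33.0
position: [0.4256, -0.0495, 0.1999]
ee_rot: [0.499, 0.497, 0.503, -0.5]
contact_force: [0.3, -0.5, -0.1]
width: 0.0851
```

```bash
python3 plan.py 0.431 -0.049 0.088 0.6; python3 - <<'E'
from h import *
im,d=manip.get_image('side')
cv2.imwrite('pics/s5.png',cv2.resize(im[180:320,220:400,::-1],None,fx=4,fy=4,interpolation=cv2.INTER_CUBIC))
for r in manip.mark_of('side','bush_0_mid'): print(round(r['conf'],2),toworld('side',r['location']))
for r in manip.mark_of('top','bush_0_mid'): print(round(r['conf'],2),toworld('top',r['location']))
E
```

```text
t 33.0 pos [ 0.4256 -0.0495  0.1999] yawY 0.34 xax [-0.0067  0.0013 -1.    ] F [ 0.2502 -0.4812 -0.1367] w 0.0851
dworld [ 0.0054  0.0005 -0.1119] tool shift now (units) [ 3.7289  0.2053 -0.0109] twist units -0.04399383889447431
after twisting: units x,y,z [ 3.7302  0.1804 -0.015 ]
0.75 [ 0.43145872 -0.32247127  0.02650853]
0.72 [ 0.59717884 -0.10083474  0.07138838]
0.68 [ 0.43232563 -0.04994397  0.02438223]
0.36 [0.60120553 0.03551898 0.04702736]
0.24 [0.69373831 0.27553238 0.01116272]
0.63 [ 0.59929604 -0.09221623  0.04766269]
0.6 [ 0.43114811 -0.31945197  0.02282597]
```

View pics/s5.png

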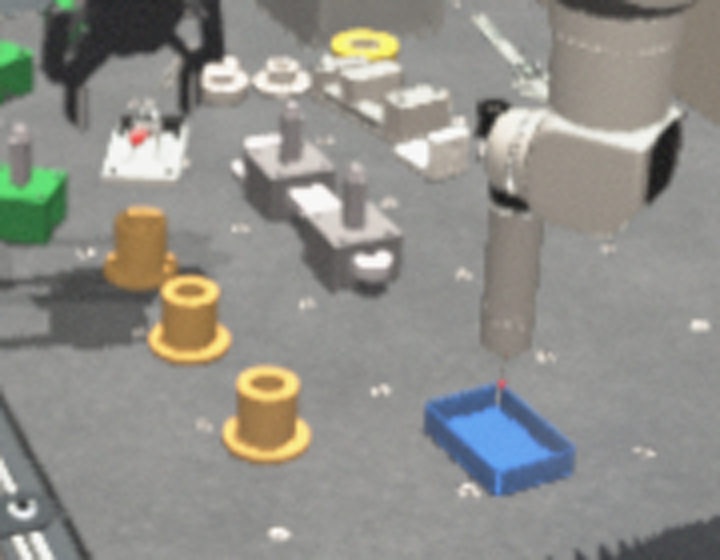

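Both carriers sit on the rail, at stations 0 and 2. The side camera's mark for bush 0 agrees with my estimate.

Call:
play_rows:
  steps:
    - [0,0.8,0.18,0,-0.04]
    - [0,0.8,0,0,0]
    - [0,0.8,0,0,0]
    - [0,0.8,0,0,0]
    - [0,0.53,0,0,0]
    - [0,0,0,0,0]
    - [0.5,0,0,0,0]
    - [1,0,0,0,0]
    - [1,0,0,0,0]
    - [1,0,0,0,0]
    - [1,0,0,0,0]
    - [1,0,0,0,0]
    - [1,0,0,0,0]

```text
clock: 34.45
position: [0.4361, -0.0494, 0.09]
ee_rot: [0.503, 0.497, 0.503, -0.497]
contact_force: [-1.7, -0.1, 6.6]
width: 0.0442
```

```bash
python3 plan.py 0.431 -0.049 0.088 0.6
```

```text
t 34.45 pos [ 0.4361 -0.0494  0.09  ] yawY 0.67 xax [ 0.0012 -0.0001 -1.    ] F [-1.7187 -0.1007  6.622 ] w 0.0442
dworld [-0.0051  0.0004 -0.002 ] tool shift now (units) [ 0.0665 -0.171  -0.0166] twist units 0.012142603311383837
after twisting: units x,y,z [ 0.0667 -0.1709 -0.0164]
```

Call:
play_rows:
  steps:
    - [0,0,0,0,0]
    - [0,0,0,0,0]
    - [0,0,0,0,0]
    - [0,0,0,0,-1]
    - [0,0,0,0,-1]
    - [0,0,0,0,-1]
    - [0,0,0,0,-1]
    - [0,0,0,0,-1]
    - [0,0,0,0,-1]
    - [0,0,0,0,-1]
    - [0,0,0,0,-1]
    - [0,0,0,0,-1]
    - [0,0,0,0,-1]
    - [0,0,0,0,-1]
    - [0,0,0,0,-1]
    - [0,0,0,0,-1]
    - [0,0,0,0,-1]
    - [0,0,0,0,-1]
    - [0,0,0,0,0]

```text
clock: 36.35
position: [0.436, -0.0495, 0.089]
ee_rot: [0.707, -0.004, 0.707, 0.004]
contact_force: [0.4, 0.1, 0.1]
width: 0.0855
```

```bash
python3 plan.py 0.4361 -0.049 0.088 90.6
```

```text
t 36.35 pos [ 0.436  -0.0495  0.089 ] yawY 90.65 xax [ 0.0001  0.0001 -1.    ] F [0.4139 0.0586 0.0866] w 0.0855
dworld [ 0.0001  0.0005 -0.001 ] tool shift now (units) [0.0335 0.017  0.0031] twist units 0.008985626100911285
after twisting: units x,y,z [0.0335 0.017  0.0031]
```

Call:
play_rows:
  steps:
    - [0.5,0,0,0,0]
    - [1,0,0,0,0]
    - [1,0,0,0,0]
    - [1,0,0,0,0]
    - [1,0,0,0,0]
    - [1,0,0,0,0]
    - [1,0,0,0,0]
    - [1,-0.4,0,0,0]
    - [1,-0.9,0,0,0]
    - [1,-0.9,0,0,0]
    - [1,-0.9,0,0,0]
    - [1,-0.9,0,0,0]
    - [1,-0.5,0,0,0]
    - [1,0,0,0,0]
  newtons: 40

```text
clock: 37.75
position: [0.4368, -0.0497, 0.2255]
ee_rot: [0.708, -0.005, 0.706, 0.004]
contact_force: [0.1, -0.3, -2.3]
width: 0.0421
```

```bash
python3 plan.py 0.6012 0.034 0.225 90.6
```

```text
t 37.75 pos [ 0.4368 -0.0497  0.2255] yawY 90.68 xax [ 0.0039 -0.0011 -1.    ] F [ 0.0696 -0.3343 -2.3292] w 0.0421
dworld [ 0.1644  0.0837 -0.0005] tool shift now (units) [0.0357 2.7258 5.5119] twist units 0.013391484198194803
after twisting: units x,y,z [0.0173 2.7335 5.5081]
```

Call:
play_rows:
  steps:
    - [1,0,0.23,0.46,0]
    - [1,0,0.455,0.918,0]
    - [1,0,0.455,0.918,0]
    - [1,0,0.455,0.918,0]
    - [1,0,0.455,0.918,0]
    - [1,0,0.455,0.918,0]
    - [1,0,0.23,0.46,0]
    - [1,0,0,0,0]
    - [1,0,0,0,0]

```text
clock: 38.65
position: [0.5996, 0.035, 0.2218]
ee_rot: [0.705, -0.004, 0.709, 0.005]
contact_force: [-0.9, 0.3, -3.0]
width: 0.042
```

```bash
python3 plan.py 0.6012 0.034 0.190 90.6; python3 - <<'E'
from h import *
im,d=manip.get_image('side')
cv2.imwrite('pics/s6.png',cv2.resize(im[140:260,220:370,::-1],None,fx=5,fy=5,interpolation=cv2.INTER_CUBIC))
E
```

```text
t 38.65 pos [0.5996 0.035  0.2218] yawY 90.72 xax [-0.0045  0.0001 -1.    ] F [-0.9259  0.2794 -2.9757] w 0.042
dworld [ 0.0016 -0.001  -0.0318] tool shift now (units) [ 1.0602 -0.0357  0.0577] twist units 0.020228543821081264
after twisting: units x,y,z [ 1.0605 -0.0354  0.053 ]
```

View pics/s6.png

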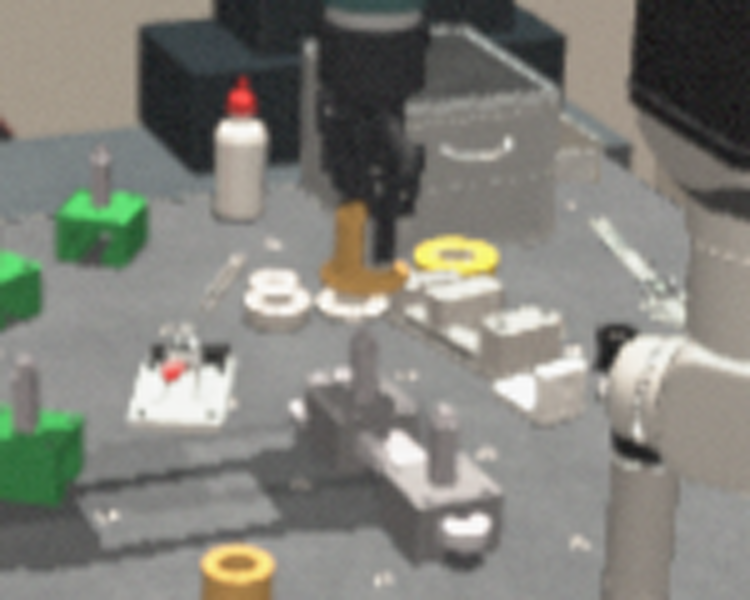

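Call:
play_rows:
  steps:
    - [1,0.3,-0.03,0.05,0.02]
    - [1,0.4,0,0,0]
    - [1,0.3,0,0,0]
    - [1,0,0,0,0]
    - [1,0,0,0,0]

```text
clock: 39.2
position: [0.6015, 0.0335, 0.1937]
ee_rot: [0.707, -0.003, 0.707, 0.003]
contact_force: [0.6, 0.0, -2.5]
width: 0.042
```

```bash
python3 plan.py 0.6012 0.034 0.131 90.6
```

```text
t 39.2 pos [0.6015 0.0335 0.1937] yawY 90.54 xax [-0.0009  0.0001 -1.    ] F [ 0.6457  0.0149 -2.4633] w 0.042
dworld [-0.0003  0.0005 -0.0627] tool shift now (units) [ 2.0886  0.0167 -0.0067] twist units -0.010113321011440727
after twisting: units x,y,z [ 2.0886  0.017  -0.0085]
```

Call:
play_rows:
  steps:
    - [1,0.2,0,0,0]
    - [1,0.2,0,0,0]
    - [1,0.2,0,0,0]
    - [1,0,0,0,0]

```text
clock: 39.6
position: [0.6011, 0.0337, 0.175]
ee_rot: [0.706, -0.003, 0.708, 0.004]
contact_force: [-0.7, -0.2, -3.7]
width: 0.042
```

Call:
play_rows:
  steps:
    - [1,0.2,0,0,0]
    - [1,0.2,0,0,0]
    - [1,0,0,0,0]

```text
clock: 39.9
position: [0.6012, 0.0337, 0.163]
ee_rot: [0.706, -0.003, 0.708, 0.004]
contact_force: [0.3, -0.3, -2.4]
width: 0.042
```

Call:
play_rows:
  steps:
    - [1,0.2,0,0,0]
    - [1,0.2,0,0,0]
    - [1,0.2,0,0,0]
    - [1,0.2,0,0,0]
    - [1,0.1,0,0,0]
    - [1,0,0,0,0]

```text
clock: 40.5
position: [0.6014, 0.0337, 0.1364]
ee_rot: [0.707, -0.003, 0.708, 0.003]
contact_force: [-0.8, 0.2, -1.6]
width: 0.0422
```

Call:
play_rows:
  steps:
    - [1,0.1,0,0,0]
    - [1,0.1,0,0,0]
    - [1,0,0,0,0]

```text
clock: 40.8
position: [0.602, 0.0336, 0.1313]
ee_rot: [0.707, -0.003, 0.707, 0.003]
contact_force: [0.3, -0.1, -1.9]
width: 0.0423
```

Call:
play_rows:
  steps:
    - [1,0.05,0,0,0]
    - [1,0.05,0,0,0]
    - [1,0,0,0,0]

```text
clock: 41.1
position: [0.6021, 0.0336, 0.1313]
ee_rot: [0.708, -0.004, 0.706, 0.003]
contact_force: [-4.4, -0.1, 15.0]
width: 0.0425
```

Call:
play_rows:
  steps:
    - [1,0.07,0,0,0]
    - [1,0.07,0,0,0]
    - [1,0,0,0,0]

```text
clock: 41.4
position: [0.6025, 0.0337, 0.1312]
ee_rot: [0.709, -0.004, 0.705, 0.003]
contact_force: [-9.2, 0.1, 36.6]
width: 0.0425
```

Call:
play_rows:
  steps:
    - [1,-0.15,0,0,0]
    - [0.3,0,0,0,0]
    - [0,0,0,0,0]
    - [0,0,0,0,0]
    - [0,-0.6,0,0,0]
    - [0,-0.9,0,0,0]
    - [0,-0.9,0,0,0]
    - [0,-0.6,0,0,0]
    - [0,0,0,0,0]

```text
clock: 42.3
position: [0.6033, 0.0336, 0.2204]
ee_rot: [0.709, -0.004, 0.705, 0.003]
contact_force: [0.6, 1.2, 0.7]
width: 0.0856
```

```bash
python3 plan.py 0.429 -0.178 0.2 90.6; python3 - <<'E'
from h import *
im,d=manip.get_image('side')
cv2.imwrite('pics/s7.png',cv2.resize(im[140:260,220:370,::-1],None,fx=5,fy=5,interpolation=cv2.INTER_CUBIC))
for r in manip.mark_of('side','bush_0_mid'): print(round(r['conf'],2),toworld('side',r['location']))
manip.get_image('top')
for r in manip.mark_of('top','bush_0_mid'): print('top',round(r['conf'],2),toworld('top',r['location']))
E
```

```text
t 42.3 pos [0.6033 0.0336 0.2204] yawY 90.56 xax [ 0.0049 -0.0002 -1.    ] F [0.5871 1.1875 0.7109] w 0.0856
dworld [-0.1743 -0.2116 -0.0204] tool shift now (units) [ 0.6527 -6.995  -5.8819] twist units -0.007469571679015037
after twisting: units x,y,z [ 0.6799 -6.9906 -5.8841]
0.82 [ 0.43285139 -0.32114677  0.02551546]
top 0.51 [ 0.43131844 -0.3208324   0.02141693]
```

View pics/s7.png

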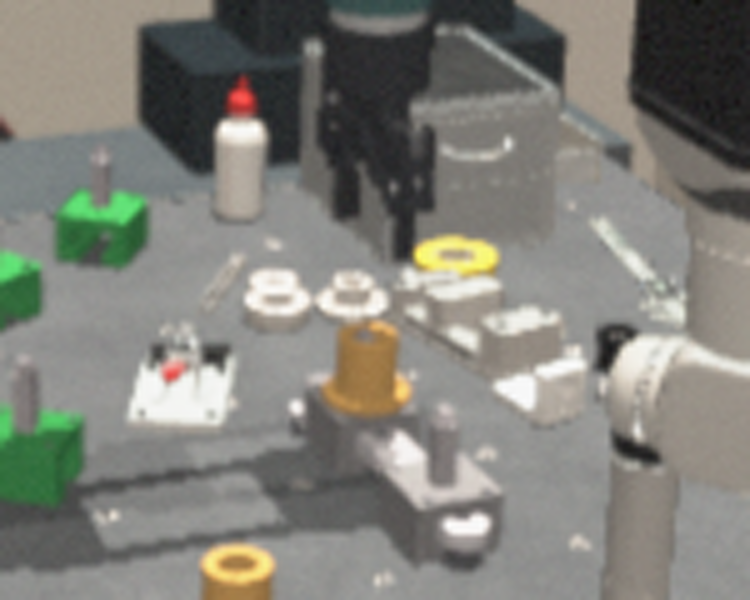

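Bush 0 is home on carrier A. Next is bush 1.

Call:
play_rows:
  steps:
    - [0,0,-0.5,-0.42,0]
    - [0,0,-0.93,-0.78,0]
    - [0,0,-0.93,-0.78,0]
    - [0,0,-0.93,-0.78,0]
    - [0,0,-0.93,-0.78,0]
    - [0,0,-0.93,-0.78,0]
    - [0,0,-0.93,-0.78,0]
    - [0,0,-0.91,-0.78,0]
    - [0,0,0,0,0]
    - [0,0,0,0,0]
  newtons: 25

```text
clock: 43.5
position: [0.4261, -0.1782, 0.2177]
ee_rot: [0.707, -0.002, 0.708, 0.003]
contact_force: [-0.2, 1.0, 0.2]
width: 0.0855
```

```bash
python3 plan.py 0.429 -0.178 0.088 90.6; python3 - <<'E'
from h import *
im,d=manip.get_image('side')
cv2.imwrite('pics/s8.png',cv2.resize(im[170:320,200:370,::-1],None,fx=4,fy=4,interpolation=cv2.INTER_CUBIC))
for r in manip.mark_of('side','bush_0_mid'): print(round(r['conf'],2),toworld('side',r['location']))
E
```

```text
t 43.5 pos [ 0.4261 -0.1782  0.2177] yawY 90.4 xax [-0.0013  0.0011 -1.    ] F [-0.1884  0.9528  0.2246] w 0.0855
dworld [ 0.0029  0.0002 -0.1297] tool shift now (units) [4.3244 0.0021 0.1031] twist units -0.03277493490240365
after twisting: units x,y,z [4.3245 0.0064 0.0976]
0.96 [ 0.43311293 -0.32117344  0.02252366]
```

View pics/s8.png

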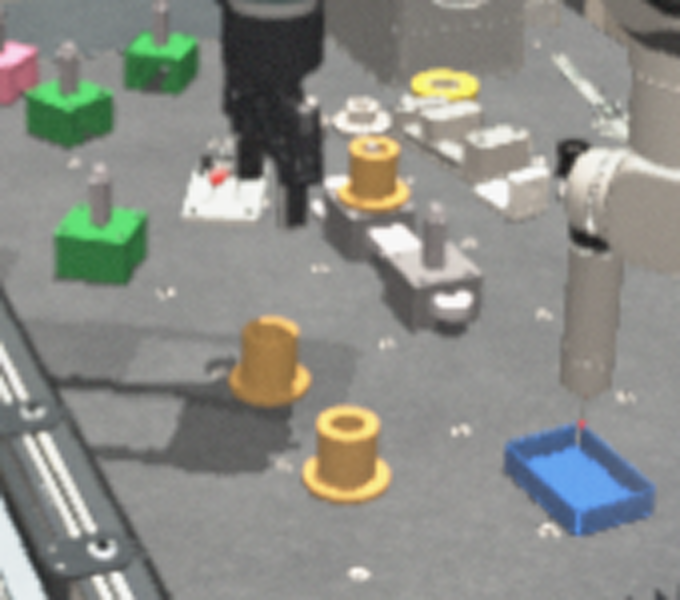

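```bash
python3 -c "
from h import *
print(pix2w('side',267.5,264.5,z=.008),pix2w('side',286.5,288.2,z=.008))"
```

```text
[ 0.42665546 -0.18218666  0.008     ] [ 0.4311878  -0.32707104  0.008     ]
```

Call:
play_rows:
  steps:
    - [0,0.8,0.03,0.1,-0.03]
    - [0,0.8,0,0,0]
    - [0,0.8,0,0,0]
    - [0,0.8,0,0,0]
    - [0,0.8,0,0,0]
    - [0,0.3,0,0,0]
    - [0,0,0,0,0]
    - [0.5,0,0,0,0]
    - [1,0,0,0,0]
    - [1,0,0,0,0]
    - [1,0,0,0,0]
    - [1,0,0,0,0]
    - [1,0,0,0,0]

```text
clock: 44.9
position: [0.4311, -0.1771, 0.0905]
ee_rot: [0.708, -0.005, 0.706, 0.004]
contact_force: [-0.8, 1.3, 7.1]
width: 0.043
```

Call:
play_rows:
  steps:
    - [0,0,0,0,0]
    - [0,0,0,0,0]
    - [0,0,0,0,0]
    - [0,0,0,0,1]
    - [0,0,0,0,1]
    - [0,0,0,0,1]
    - [0,0,0,0,1]
    - [0,0,0,0,1]
    - [0,0,0,0,1]
    - [0,0,0,0,1]
    - [0,0,0,0,1]
    - [0,0,0,0,1]
    - [0,0,0,0,1]
    - [0,0,0,0,1]
    - [0,0,0,0,1]
    - [0,0,0,0,1]
    - [0,0,0,0,1]
    - [0,0,0,0,1]
    - [0,0,0,0,0]

```text
clock: 46.8
position: [0.4303, -0.1768, 0.0892]
ee_rot: [0.503, 0.497, 0.503, -0.497]
contact_force: [0.4, 0.0, 0.8]
width: 0.0854
```

```bash
python3 plan.py 0.429 -0.178 0.088 0.6
```

```text
t 46.8 pos [ 0.4303 -0.1768  0.0892] yawY 0.75 xax [-0.0003  0.0002 -1.    ] F [0.3566 0.0422 0.8346] w 0.0854
dworld [-0.0013 -0.0012 -0.0012] tool shift now (units) [ 0.041  -0.044   0.0386] twist units 0.02428372178171449
after twisting: units x,y,z [ 0.041  -0.0439  0.0387]
```

Call:
play_rows:
  steps:
    - [0.5,0,0,0,0]
    - [1,0,0,0,0]
    - [1,0,0,0,0]
    - [1,0,0,0,0]
    - [1,0,0,0,0]
    - [1,0,0,0,0]
    - [1,0,0,0,0]
    - [1,-0.4,0,0,0]
    - [1,-0.9,0,0,0]
    - [1,-0.9,0,0,0]
    - [1,-0.9,0,0,0]
    - [1,-0.9,0,0,0]
    - [1,-0.5,0,0,0]
    - [1,0,0,0,0]
  newtons: 40

```text
clock: 48.2
position: [0.4315, -0.1774, 0.226]
ee_rot: [0.505, 0.497, 0.502, -0.496]
contact_force: [0.1, 0.5, -3.0]
width: 0.0434
```

```bash
python3 plan.py 0.6012 -0.1002 0.222 0.6
```

```text
t 48.2 pos [ 0.4315 -0.1774  0.226 ] yawY 0.74 xax [ 0.0043 -0.0022 -1.    ] F [ 0.1346  0.4834 -3.0317] w 0.0434
dworld [ 0.1697  0.0772 -0.004 ] tool shift now (units) [ 0.1508  5.6878 -2.5004] twist units 0.023068215842510047
after twisting: units x,y,z [ 0.1321  5.6824 -2.5138]
```

Call:
play_rows:
  steps:
    - [1,0,0.49,-0.21,0.02]
    - [1,0,0.94,-0.415,0]
    - [1,0,0.94,-0.415,0]
    - [1,0,0.94,-0.415,0]
    - [1,0,0.94,-0.415,0]
    - [1,0,0.94,-0.415,0]
    - [1,0,0.49,-0.22,0]
    - [1,0,0,0,0]
    - [1,0,0,0,0]

```text
clock: 49.1
position: [0.5995, -0.0991, 0.2222]
ee_rot: [0.502, 0.496, 0.504, -0.498]
contact_force: [-0.7, 0.6, -1.9]
width: 0.043
```

```bash
python3 plan.py 0.6012 -0.1002 0.194 0.6
```

```text
t 49.1 pos [ 0.5995 -0.0991  0.2222] yawY 0.67 xax [-0.004  0.001 -1.   ] F [-0.7133  0.6249 -1.9317] w 0.043
dworld [ 0.0017 -0.0011 -0.0282] tool shift now (units) [0.9396 0.0608 0.0389] twist units 0.011657182332447927
after twisting: units x,y,z [0.9398 0.0571 0.0378]
```

Call:
play_rows:
  steps:
    - [1,0.3,0.05,0.035,0]
    - [1,0.4,0,0,0]
    - [1,0.25,0,0,0]
    - [1,0,0,0,0]
    - [1,0,0,0,0]

```text
clock: 49.6
position: [0.6011, -0.101, 0.1955]
ee_rot: [0.502, 0.497, 0.503, -0.498]
contact_force: [0.8, -0.3, -2.0]
width: 0.0432
```

```bash
python3 plan.py 0.6012 -0.1002 0.1313 0.6
```

```text
t 49.6 pos [ 0.6011 -0.101   0.1955] yawY 0.58 xax [-0.0006  0.0003 -1.    ] F [ 0.8322 -0.2646 -1.9789] w 0.0432
dworld [ 0.0001  0.0008 -0.0642] tool shift now (units) [ 2.1414  0.0033 -0.0274] twist units -0.002547534667107535
after twisting: units x,y,z [ 2.1414  0.002  -0.0281]
```

Call:
play_rows:
  steps:
    - [1,0.2,0,-0.02,0]
    - [1,0.2,0,0,0]
    - [1,0.2,0,0,0]
    - [1,0,0,0,0]

```text
clock: 50.0
position: [0.6008, -0.1001, 0.1767]
ee_rot: [0.502, 0.497, 0.503, -0.498]
contact_force: [-1.0, 0.7, -2.4]
width: 0.0433
```

Call:
play_rows:
  steps:
    - [1,0.2,0,0,0]
    - [1,0.2,0,0,0]
    - [1,0,0,0,0]

```text
clock: 50.3
position: [0.6009, -0.1001, 0.1648]
ee_rot: [0.502, 0.497, 0.503, -0.498]
contact_force: [-1.2, 0.2, -1.9]
width: 0.0433
```

Call:
play_rows:
  steps:
    - [1,0.2,0,0,0]
    - [1,0.2,0,0,0]
    - [1,0.2,0,0,0]
    - [1,0.2,0,0,0]
    - [1,0.1,0,0,0]
    - [1,0,0,0,0]

```text
clock: 50.9
position: [0.6011, -0.1002, 0.1382]
ee_rot: [0.502, 0.497, 0.503, -0.498]
contact_force: [-1.2, 1.1, -2.3]
width: 0.0436
```

Call:
play_rows:
  steps:
    - [1,0.1,0,0,0]
    - [1,0.1,0,0,0]
    - [1,0.08,0,0,0]
    - [1,0,0,0,0]

```text
clock: 51.3
position: [0.6017, -0.1003, 0.1317]
ee_rot: [0.503, 0.497, 0.502, -0.497]
contact_force: [-1.8, 0.5, 4.5]
width: 0.0431
```

Call:
play_rows:
  steps:
    - [1,0.07,0,0,0]
    - [1,0,0,0,0]

```text
clock: 51.5
position: [0.6017, -0.1003, 0.1316]
ee_rot: [0.503, 0.498, 0.502, -0.497]
contact_force: [-3.8, 0.6, 15.2]
width: 0.0433
```

Call:
play_rows:
  steps:
    - [1,0.07,0,0,0]
    - [1,0,0,0,0]

```text
clock: 51.7
position: [0.6018, -0.1003, 0.1315]
ee_rot: [0.504, 0.498, 0.502, -0.497]
contact_force: [-7.8, 2.4, 26.3]
width: 0.0435
```

Home. I'll release, rise and back off, then check.

Call:
play_rows:
  steps:
    - [1,-0.12,0,0,0]
    - [0.3,0,0,0,0]
    - [0,0,0,0,0]
    - [0,0,0,0,0]
    - [0,-0.6,0,0,0]
    - [0,-0.9,0,0,0]
    - [0,-0.9,0,0,0]
    - [0,-0.9,0,0,0]
    - [0,-0.7,-0.3,0,0]
    - [0,0,-0.9,0,0]
    - [0,0,-0.9,0,0]
    - [0,0,-0.9,0,0]
    - [0,0,-0.9,0,0]
    - [0,0,-0.9,0,0]
    - [0,0,-0.9,0,0]
    - [0,0,0,0,0]

```text
clock: 53.3
position: [0.4269, -0.1014, 0.2492]
ee_rot: [0.501, 0.497, 0.504, -0.498]
contact_force: [0.0, 0.3, 0.3]
width: 0.0855
```

```bash
python3 plan.py; python3 - <<'E'
from h import *
np.set_printoptions(precision=4,suppress=True)
im,d=manip.get_image('side')
a=cv2.resize(im[170:320,200:370,::-1],None,fx=4,fy=4,interpolation=cv2.INTER_CUBIC); cv2.imwrite('pics/s9.png',a)
im,d=manip.get_image('top')
a=cv2.resize(im[130:280,230:430,::-1],None,fx=4,fy=4,interpolation=cv2.INTER_CUBIC); cv2.imwrite('pics/t9.png',a)
P=np.array([pix2w('top',x,y,d[y,x]) for y in range(140,280) for x in range(230,420) if d[y,x]>0])
for n,yc in (('st0',.034),('st2',-.1)):
    B=P[(abs(P[:,0]-.598)<.045)&(abs(P[:,1]-yc)<.04)]
    S=B[(B[:,2]>.036)&(B[:,2]<.046)]; H=B[(B[:,2]>.082)&(B[:,2]<.1)];F=B[(B[:,2]>.047)&(B[:,2]<.055)]
    print(n,cv2.minAreaRect(S[:,:2].astype(np.float32)*1000),len(S))
    for X in(H,F): print(len(X),cv2.minEnclosingCircle(X[:,:2].astype(np.float32)*1000),np.median(X[:,2]))
E
```

```text
t 53.3 pos [ 0.4269 -0.1014  0.2492] yawY 0.56 xax [-0.004   0.0012 -1.    ] F [0.0473 0.2973 0.3146] w 0.0855
st0 ((596.0830078125, 39.307071685791016), (63.28780746459961, 62.60634994506836), 88.43408203125) 116
131 ((599.3345947265625, 36.71707534790039), 22.032835006713867) 0.0904973570102033
93 ((599.4423217773438, 35.08345413208008), 32.90947341918945) 0.04967879466567404
st2 ((598.7919921875, -96.79299926757812), (64.14429473876953, 64.74136352539062), 88.8282241821289) 122
130 ((598.7111206054688, -97.82573699951172), 22.120065689086914) 0.0899247015239798
89 ((592.6341552734375, -94.30978393554688), 35.86836624145508) 0.04989563322385725
```

View pics/s9.png

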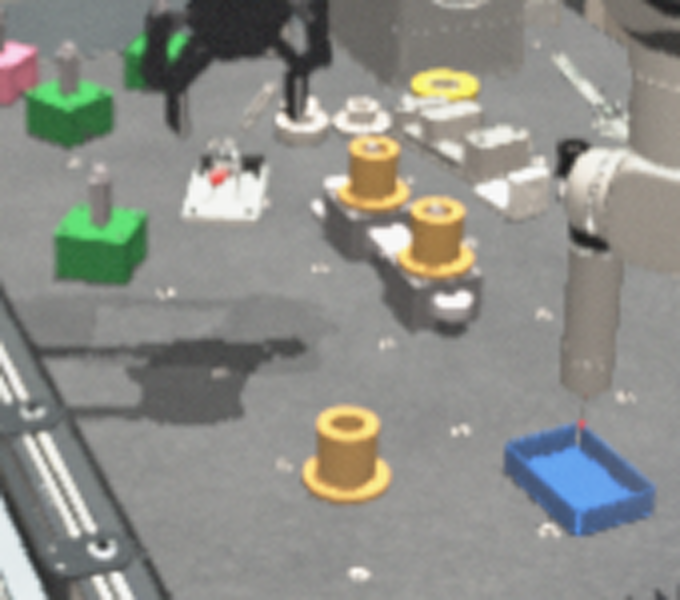

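View pics/t9.png

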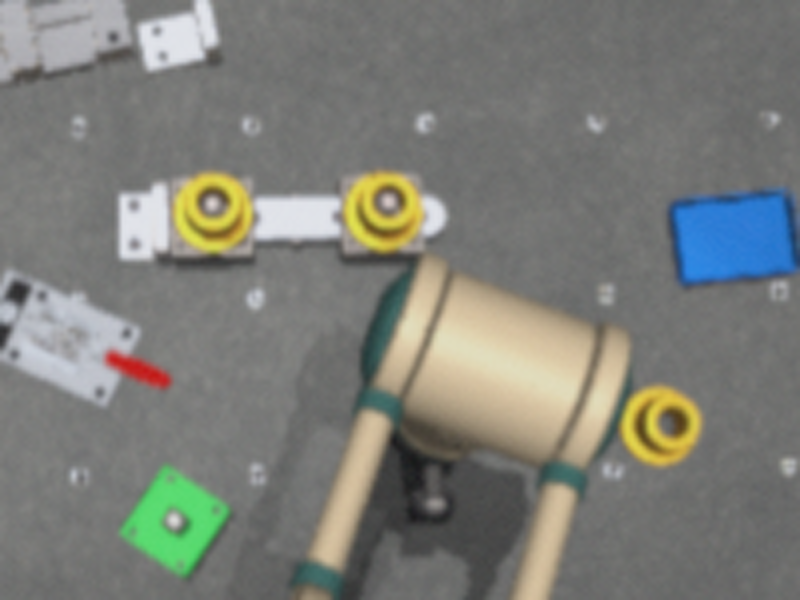

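```bash
python3 -c "
from h import *
for u in (295,297,299):print(pix2w('top',230+(u+.5)/4-.5,130+(243.5)/4-.5,z=.021))
im=np.load('top.npy')
cv2.imwrite('pics/r0.png',cv2.resize(im[168:204,255:350,::-1],None,fx=8,fy=8,interpolation=cv2.INTER_CUBIC))"
```

```text
[ 0.5798526  -0.02868645  0.021     ]
[ 0.57983099 -0.03028665  0.021     ]
[ 0.57980939 -0.03188688  0.021     ]
```

View pics/r0.png

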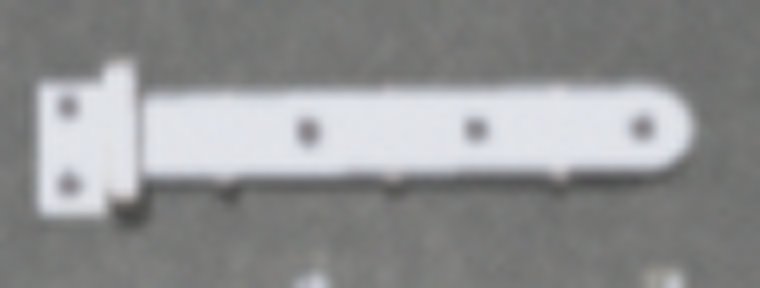

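```bash
python3 -c "
from h import *
for u in (229,394,560):print(pix2w('top',255+(u+.5)/8-.5,168+(180.5)/8-.5,z=.021))"
```

```text
[0.58175078 0.03589929 0.021     ]
[ 0.58084738 -0.03010786  0.021     ]
[ 0.57996224 -0.09656509  0.021     ]
```

```bash
python3 -c "
from h import *
print(manip.sign_off())"
```

```text
the job is handed in; nothing more can be done
None
```

The job is handed in at about 54 s of the 210 s allowed. Both grey carriers are on the T-rail, one in station 0 and one in station 2. Each has a brass bush pushed fully home.

**Carriers:** Only two grey carriers were present. I slid both on over the nose and let the detents hold them before touching a bush. In robot readings they sit 134 mm apart, which matches the station pitch.

**Bushes:** Both went on freely and stopped dead at the same height, at 26 and 37 N of press. The camera shows their tops at about 90 mm and flanges at about 50 mm, as they should be. One bush was knocked aside during the run. I left it on the worktop and used the other two.

**Other parts:** I never touched the ring gauge, flange or tray. The tray is unmoved in the last picture. I didn't re-measure the ring gauge or flange after the work.

**Checks that disagreed:**
- **Station 0:** The top camera put this carrier 2 to 3 mm past the detent balls. The robot's force readings put the detent's pull at zero about where I released it, and the bush there reads within 1 mm. I took the gap as camera error, but made no separate test of the click.
- **Spacing:** Carrier spacing read 135 to 136 mm in the top camera, and the bushes read 134.5 mm.

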